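# Dress the display board: egg, gift boxes and a candle drawn from the stock block

## Robot

A 7-joint arm with a two-finger parallel gripper is mounted at the origin on a cart in front of the work surface, level with it; the furniture and walls round the work are solid. World frame = base frame: x ahead of the robot, y to its left, z up, the work surface at z = 0. Lengths are in m, angles in rad, forces in N, time in s.
With the tool pointing down it reaches from about 0.425 to 0.925 m from the base axis. Payload 6.8 kg.
Tool frame: the origin (TCP) lies at the very end of the fingers, on their centre line; the grasp point (between the pads) lies r.grasp_offset behind it (r.grasp_offset is the distance from the TCP to the grasp point, in m); z points along the fingers, y is the direction in which the jaws open and shut (so a half turn about z gives the same grasp; the last joint's range is limited). The gripper opens to 85 mm and grips with 20 to 120 N. Pads are 22 mm wide; open, the fingers measure 114 mm over their backs; the gripper's body (76 mm by 85 mm) begins 54 mm behind the grasp point. The pads swing forward as they close: fully open they stand 13 mm farther back than shut.
Start: joints at [-0.852, 0.477, 0.022, 1.555, -0.011, 1.109, -0.083], TCP at [0.497, 0.457, 0.205] pointing down, gripper open.
Joint ranges: [-2.96, 2.96], [-0.34, 2.1], [-1.41, 1.46], [0.24, 2.44], [-1.37, 4.51], [0.17, 1.92], [-2.96, 2.96]. Speed limits (rad/s): [2.39, 2.39, 3.14, 3.14, 3.14, 3.14, 3.14].

## Interface

Orientations are given as a rotation vector (axis times angle).
In Python, from bench import r gives the robot as it stands.
- The arm moves only by the shell command python3 -m jog 'ROWS' [FORCE]. ROWS is JSON, one flat list of numbers, 7 for each row, row after row: the turn, a rotation vector about the tool's x, y, z normalised to -1 to 1, where 1 is 180 degrees, then the shift along the tool's x, y, z normalised to -1 to 1, where 1 is 200 mm, then the opening, from 0 (shut) to 1 (fully open). In form: [wx, wy, wz, x, y, z, hand, wx, wy, wz, x, y, z, hand, ...]. A call has 1 to 12 rows; each row is the pose to reach, as a shift and turn from the pose measured when the call began, along the tool's axes at that moment, turning the shorter way round; what a row does not reach only later rows make up. A row lasts 1/10 s, in which the tool goes at most 50 mm and 8.59 degrees, less where a joint would pass 70% of its speed; a pose out of reach is approached as far as the arm can. A call with a number of a shift or a turn outside -1 to 1 is refused whole. A call with a gripper value outside its range is refused whole. The fingers move at their own pace and stop on an object; FORCE is the grip in N (left out, the last holds). Time passes only in rows, so rows that repeat a pose let the fingers close. It gives the time, the measured TCP pose, the force and the opening at its end, in the units of the state.
- r.get_obs(): the state, without advancing time (a new reading comes with each control period).
- r.grab_frame(name): name is "scene" or "top" or "wrist"; returns the picture (400x640x3 uint8, red, green, blue); there is no depth.
- r.calibration(name): a dict with "K" (3x3 intrinsics, pixels), "origin" and "rotation" of the camera in the world; the wrist camera has in their place "T_tool_cam" (4x4, takes a point from camera to tool coordinates, whose origin is the TCP and whose axes are the flange's). Camera axes: x right, y up, looking along -z (the intrinsics and any distortion apply to the point x, -y, -z); pixel columns grow to the right and rows downward; lengths in m; the calibration is good to about 2 mm. A picture is of the moment at which its call begins: read the wrist's pose just before it. calibration takes no time and is no camera call.
- r.hand_in(): hands the job in, once; it reports no verdict.
The state is a dict: "clock": time; "joints": joint angles; "qvel": joint speeds; "tau": joint torques, N m; "tcp_pos": TCP position; "orientation": TCP orientation; "contact_force": force on the tool from outside, world axes, zero at the start; "moment": the same for the moment, N m; "grip_width": finger opening in m.
Only numpy, scipy, OpenCV 4.12 (cv2) and the standard library are available. Lean on these libraries where they do the work, as an engineer would, in place of code of your own. Each camera call takes 0.05 s, during which the arm holds its last target.

## Task

Dress the display board without shifting the hare, the yellow candle stand or the vase that already stand on it. Draw the ivory candle straight up out of the stock block, leaving the red one in, keep it upright and stand it in the middle of the yellow stand's top. On the board's centre line, set the egg cup midway between the hare and the stand, and the larger flowered box midway between the stand and the vase, square to the board, with the smaller flowered box centred and square on top of it.

Things in the scene. Friction and masses are not known exactly. Their poses are not given: they have to be found in the camera images.
- board: pale oak display board with dark walnut ends, fixed, 110 x 580 x 18 mm, lying flat on the table. Origin: centre of its underside; z up, y along its 580 mm length, x across. Its top is 18 mm above the table
- stand: yellow turned bobbin candle stand, loose, 0.42 kg, 172 mm tall, at the middle of the board's length. Origin: centre of its foot, on the board. Its flared round top is 81 mm wide, a shallow dish: a candle's base rests 166 mm above the stand's origin (184 mm above the table)
- hare: black ceramic hare ornament, loose, 70 x 82 x 160 mm, on the board's centre line 230 mm from the stand, at one end or the other. Origin: centre of its underside, on the board
- vase: aqua glazed vase with dry yellow flowers, loose, 79 x 86 x 194 mm, on the board's centre line 230 mm from the stand, at the other end from the hare. Origin: centre of its underside, on the board
- block: brown wooden stock block, fixed, 70 x 150 x 75 mm tall, with two upright bored sleeves, 41.5 mm wide and 55 mm deep, at 42 mm to either side of its centre along its own y (its length); a candle stands in each. Origin: centre of its underside on the table; z up
- candle_ivory: ivory pillar candle, 40 mm diameter, 110 mm tall plus a thin wick, 0.13 kg. Origin: centre of its underside; z along it, up. At the start it stands in one of the block's two sleeves, its underside 20 mm above the table, so that its upper 55 mm stand out; it is free after a straight rise of 55 mm
- candle_red: dark red pillar candle of the same size, in the other sleeve; it stays there. Origin: centre of its underside
- box_large: larger black gift box with a flowered lid (the lid does not come off), 63 x 71 x 30 mm along its x, y, z, 0.06 kg, on the table in front of the board. Origin: centre of its underside; take it across its 63 mm (x)
- box_small: smaller black gift box with a flowered lid (the lid does not come off), 57 x 63 x 22 mm along its x, y, z, 0.06 kg, on the table in front of the board. Origin: centre of its underside; take it across its 57 mm (x)
- egg: brown wooden egg in a clear glass cup, one piece, 58 mm tall, 0.09 kg, on the table in front of the board; the cup is round, 42 mm wide up to 28 mm height, the egg above it 36 mm wide. Origin: centre of its underside
Not all that is in view belongs to the job. Several things have the shape of the egg; the one meant has the colours described above.

How it is judged:
By the outcome, as a careful person would: the job done as asked, in the order asked, and still so for the second after the job is handed in, with the robot touching nothing.
It also fails if it takes over 106 s, if anything falls off the work surface, if the arm or the gripper's body presses on something with over 40 N, if the wrist force passes 120 N, or if a joint passes its speed limit or range.

## Working session

There is one attempt and no reset: what is moved stays moved. The work goes in short steps, Python scripts to look and compute and a shell command to move; the robot and the scene stay as the last step left them, time stands still between calls to the robot, and variables do not carry over. Pictures are saved under pics/ and viewed, and the job is handed in when it is done.

```bash
ls; mkdir -p pics
python3 - <<'E'
from bench import r
import cv2
print(r.get_obs()); print(r.grasp_offset)
for n in("scene","top","wrist"):
    print(n,r.calibration(n))
    cv2.imwrite(f"pics/{n}0.png",r.grab_frame(n)[:,:,::-1])
E
```

```text
pics
{'clock': 0.0, 'joints': array([-0.85209834,  0.4777815 ,  0.02234889,  1.55647448, -0.01150142,
        1.10926728, -0.08308128]), 'qvel': array([ 1.66571626e-03,  3.72652319e-04,  3.99586585e-05,  8.59662657e-04,
       -1.32373851e-03, -1.42552242e-04,  9.51294283e-05]), 'tau': array([-2.55340819e-04, -5.96444535e+01,  1.60733208e+00, -2.81186968e+01,
        1.23653005e-02,  9.44960397e-03,  1.88989628e-05]), 'tcp_pos': array([0.49618695, 0.45668166, 0.20362867]), 'orientation': array([-1.26176879e+00, -2.87641896e+00,  2.67073239e-03]), 'contact_force': array([-0.10957317, -0.02825284,  0.10763194]), 'moment': array([0.01286089, 0.02769179, 0.02600893]), 'grip_width': 0.08555351307943698}
0.0187
scene {'K': array([[383.27466004,   0.        , 318.32513873],
       [  0.        , 383.27466004, 193.23628341],
       [  0.        ,   0.        ,   1.        ]]), 'origin': array([ 0.17127501, -0.32332221,  0.6324547 ]), 'rotation': array([ 0.82055918, -0.30463496, -0.67775428])}
top {'K': array([[426.0552214 ,   0.        , 315.91189913],
       [  0.        , 426.0552214 , 204.09574502],
       [  0.        ,   0.        ,   1.        ]]), 'origin': array([0.55388388, 0.14804476, 1.04868168]), 'rotation': array([ 0.04962797, -0.0406975 , -1.58170984])}
wrist {'K': array([[306.31531571,   0.        , 319.27251196],
       [  0.        , 306.31531571, 203.91240817],
       [  0.        ,   0.        ,   1.        ]]), 'T_tool_cam': array([[ 8.54692153e-04,  9.54951448e-01,  2.96760849e-01,
         7.53915615e-02],
       [ 9.99999503e-01, -9.68731315e-04,  2.37226857e-04,
         8.27525172e-05],
       [ 5.14021658e-04,  2.96760499e-01, -9.54951801e-01,
        -1.69409000e-01],
       [ 0.00000000e+00,  0.00000000e+00,  0.00000000e+00,
         1.00000000e+00]])}
```

View pics/scene0.png

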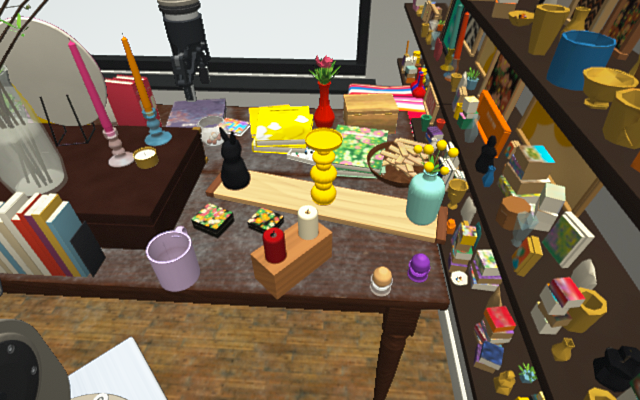

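View pics/top0.png

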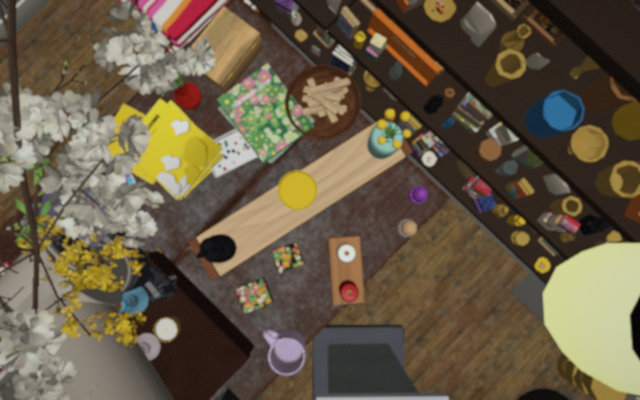

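View pics/wrist0.png

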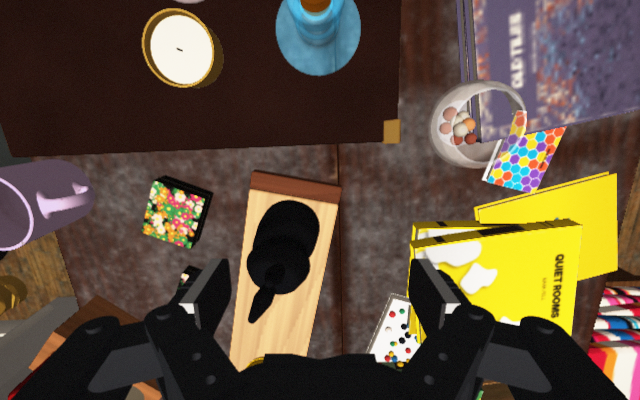

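The scene picture shows the hare at (235,165), stand (323,165), vase (425,195), ivory candle (308,220) and red candle (274,245). The boxes are at (212,218) and (265,220). The egg-shaped things are the brown one in a cup at (381,280) and the purple one at (420,266). I'll take crops to check.

```bash
cat > h.py <<'E'
from bench import r
import numpy as np, cv2
from scipy.spatial.transform import Rotation as R
def cam(n,obs=None):
    c=r.calibration(n)
    if n=="wrist":
        o=obs; Rt=R.from_rotvec(o["orientation"]).as_matrix(); T=c["T_tool_cam"]
        return c["K"],Rt@T[:3,3]+o["tcp_pos"],Rt@T[:3,:3]
    return c["K"],np.array(c["origin"]),R.from_rotvec(c["rotation"]).as_matrix()
def ray(C,uv):
    K,o,M=C
    d=np.array([(uv[0]-K[0,2])/K[0,0],-(uv[1]-K[1,2])/K[1,1],-1.0])
    return o,M@d
def plane(C,uv,z):
    o,d=ray(C,uv); return (o+d*(z-o[2])/d[2])
def proj(C,p):
    K,o,M=C; q=M.T@(np.array(p)-o); return np.array([K[0,2]+K[0,0]*q[0]/-q[2],K[1,2]-K[1,1]*q[1]/-q[2]])
def two(C1,u1,C2,u2):
    o1,d1=ray(C1,u1);o2,d2=ray(C2,u2)
    A=np.stack([d1,-d2],1);s=np.linalg.lstsq(A,o2-o1,rcond=None)[0]
    a=o1+s[0]*d1;b=o2+s[1]*d2
    return (a+b)/2,np.linalg.norm(a-b)
E
python3 - <<'E'
import cv2,numpy as np
s=cv2.imread("pics/scene0.png");t=cv2.imread("pics/top0.png")
a=cv2.resize(s[110:310,180:480],None,fx=2.6,fy=2.6,interpolation=cv2.INTER_CUBIC)
b=cv2.resize(t[110:310,180:440],None,fx=3,fy=3,interpolation=cv2.INTER_CUBIC)
cv2.imwrite("pics/c1.png",a);cv2.imwrite("pics/c2.png",b)
E
```

```text
(no output)
```

View pics/c1.png

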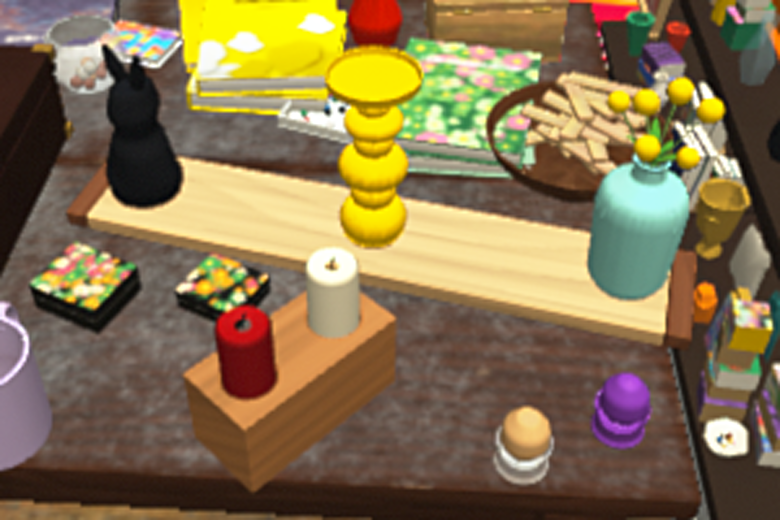

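View pics/c2.png

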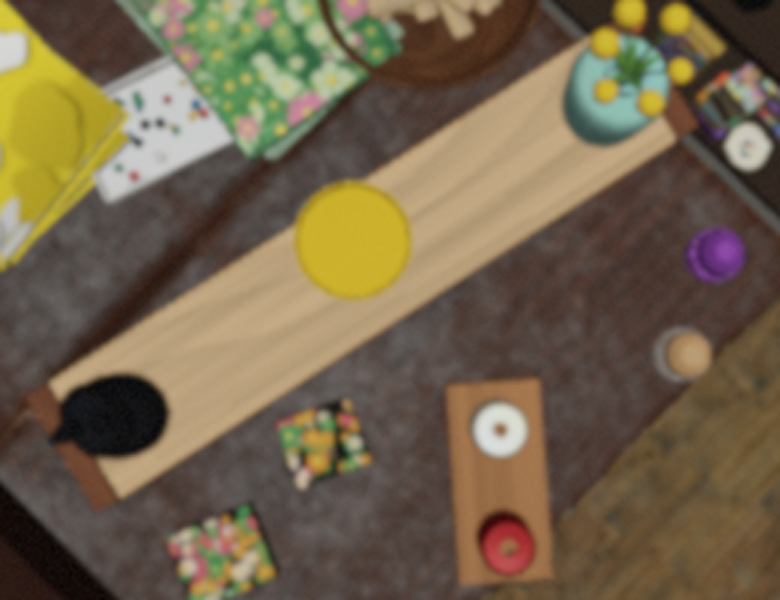

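The crops confirm the choices. The wanted egg is the brown one in the clear cup at top-view (408,228), and the purple one at (419,195) is the decoy. The large box is at (254,295) and the small one at (287,258). Next I measure positions.

```bash
cat > m.py <<'E'
from h import *
t=cv2.imread("pics/top0.png");C=cam("top");Cs=cam("scene")
hsv=cv2.cvtColor(t,cv2.COLOR_BGR2HSV)
def comp(mask,seed,k=0):
    if k: mask=cv2.morphologyEx(mask,cv2.MORPH_CLOSE,np.ones((k,k),np.uint8))
    n,l,st,ce=cv2.connectedComponentsWithStats(mask)
    i=l[seed[1],seed[0]]; 
    m=(l==i).astype(np.uint8); return m,st[i],ce[i],i
E
python3 - <<'E'
from m import *
for p in [(230,250),(240,235),(340,165),(297,190),(385,150),(408,228),(419,195),(345,280),(345,244),(340,256),(348,301),(290,262),(254,295),(270,275),(330,265)]:
    print(p,t[p[1],p[0]],hsv[p[1],p[0]])
E
```

```text
(230, 250) [17 19 17] [60 27 19]
(240, 235) [123 160 185] [ 18  85 185]
(340, 165) [123 159 184] [ 18  85 184]
(297, 190) [ 43 177 204] [ 25 201 204]
(385, 150) [164 176 133] [ 82  62 176]
(408, 228) [112 152 181] [ 17  97 181]
(419, 195) [148  64 124] [141 145 148]
(345, 280) [ 41  66 107] [ 11 157 107]
(345, 244) [133 148 153] [ 23  33 153]
(340, 256) [210 212 210] [ 60   2 212]
(348, 301) [ 53  71 139] [  6 158 139]
(290, 262) [ 57  84 110] [ 15 123 110]
(254, 295) [ 88 129 119] [ 37  81 129]
(270, 275) [76 79 87] [ 8 32 87]
(330, 265) [ 59  84 116] [ 13 125 116]
```

```bash
cat > m2.py <<'E'
from m import *
H,S,V=cv2.split(hsv)
roi=np.zeros(t.shape[:2],np.uint8);cv2.fillPoly(roi,[np.array([[185,240],[400,110],[420,160],[215,290]])],1)
oak=((H>10)&(H<23)&(S>50)&(S<125)&(V>135)&(roi>0)).astype(np.uint8)
oak=cv2.morphologyEx(oak,cv2.MORPH_OPEN,np.ones((3,3)))
ys,xs=np.nonzero(oak)
print("oak n",len(xs))
P=np.array([plane(C,(x,y),.018)[:2] for x,y in zip(xs,ys)])
rect=cv2.minAreaRect(P.astype(np.float32)*1000);print("rect mm",rect)
# long edges: fit lines with points per scan along main direction
ang=np.linalg.eigh(np.cov(P.T))[1][:,1]; 
for it in range(3):
    nrm=np.array([-ang[1],ang[0]]);a=P@ang;b=P@nrm
    bins=np.arange(a.min()+.01,a.max()-.01,.006);up=[];lo=[];ac=[]
    for s in bins:
        k=(a>=s)&(a<s+.006)
        if k.sum()<5: continue
        up.append(b[k].max());lo.append(b[k].min());ac.append(s+.003)
    up,lo,ac=map(np.array,(up,lo,ac));k=(up-lo>.102)&(up-lo<.116)
    f1=np.polyfit(ac[k],up[k],1);f2=np.polyfit(ac[k],lo[k],1);sl=(f1[0]+f2[0])/2
    ang=ang+sl*nrm;ang/=np.linalg.norm(ang)
print("dir",ang,np.degrees(np.arctan2(ang[1],ang[0])),"width",np.median((up-lo)[k]),k.sum(),"slopes",f1[0],f2[0])
nrm=np.array([-ang[1],ang[0]]);mid=np.median(((up+lo)/2)[k]);print("center offset",mid,"a range",a.min(),a.max())
# stand disc
m,st,ce,_=comp(((H>20)&(H<30)&(S>150)&(V>120)).astype(np.uint8),(297,190));print("stand",st,ce)
(c,rad)=cv2.minEnclosingCircle(np.argwhere(m)[:,::-1].astype(np.float32));
sp=plane(C,c,.189);print("stand xy",sp,rad, "along",sp[:2]@ang,"off",sp[:2]@nrm-mid)
# ivory
m,st,ce,_=comp(((S<45)&(V>125)).astype(np.uint8),(340,256));print("ivory",st,ce);c,rad=cv2.minEnclosingCircle(np.argwhere(m)[:,::-1].astype(np.float32));print(c,rad,plane(C,c,.13),plane(C,ce,.13))
m,st,ce,_=comp((((H<6)|(H>172))&(S>140)&(V>90)).astype(np.uint8),(341,291),3);print("red",st,ce,plane(C,ce,.13))
# block top
m,st,ce,i=comp(((H>7)&(H<18)&(S>105)&(V>80)).astype(np.uint8),(345,275));print("block",i,st,ce)
q=cv2.boxPoints(cv2.minAreaRect(np.argwhere(m)[:,::-1].astype(np.float32)));print(q)
Q=np.array([plane(C,x,.075)[:2] for x in q]);print(Q,Q.mean(0),np.linalg.norm(np.diff(Q,axis=0),axis=1))
E
python3 m2.py
```

```text
oak n 7222
rect mm ((632.2054443359375, 189.66598510742188), (111.54350280761719, 535.5029296875), 32.09135055541992)
dir [-0.52805199  0.84921204] 121.87392982250721 width 0.10958267196165306 71 slopes 0.005373762480491052 -0.005373847261618758
center offset -0.6364362940522974 a range -0.44068409029975253 0.09486431143825387
stand [ 278  170   39   40 1184] [297.09797297 189.61908784]
stand xy [0.63338001 0.19062361 0.189     ] 19.602394104003906 along -0.17257770826756452 off -0.0020968216885779434
ivory [337 244  19  18 242] [346.00826446 252.77272727]
(345.94970703125, 252.86094665527344) 9.091253280639648 [0.50121302 0.08971721 0.13      ] [0.50139993 0.0895888  0.13      ]
red [340 284  18  18 221] [348.88235294 292.09954751] [0.41784664 0.0847346  0.13      ]
block 184 [  328   199   205   201 14686] [439.89125698 310.55706115]
[[288.2838  291.3532 ]
 [391.45966 155.3487 ]
 [580.21136 298.5396 ]
 [477.03552 434.54413]]
[[ 0.41279138  0.21800928]
 [ 0.72025421 -0.02189118]
 [ 0.38996441 -0.43954384]
 [ 0.09443436 -0.19792041]] [ 0.40436109 -0.11033654] [0.38998156 0.53247075 0.38173276]
```

```bash
cat > m3.py <<'E'
from m import *
s=cv2.imread("pics/scene0.png");hs=cv2.cvtColor(s,cv2.COLOR_BGR2HSV);H,S,V=cv2.split(hs)
# stand disc ellipse in scene
m,st,ce,_=comp(((H>22)&(H<33)&(S>190)&(V>150)).astype(np.uint8),(323,143));print(st,ce)
print("proj of stand top",proj(Cs,(.6334,.1906,.189)),"base",proj(Cs,(.6334,.1906,.018)))
print("ivory top pred",proj(Cs,(.5013,.0897,.13)),"red",proj(Cs,(.418,.0848,.13)))
# lids: colour from texture: saturated bright
def lid(img,Cc,roi,z,tag,big):
    x0,y0,x1,y1=roi;c=img[y0:y1,x0:x1];h=cv2.cvtColor(c,cv2.COLOR_BGR2HSV)
    k=((h[...,1]>big[0])&(h[...,2]>big[1])).astype(np.uint8);k=cv2.morphologyEx(k,cv2.MORPH_CLOSE,np.ones((5,5)))
    n,l,stt,_=cv2.connectedComponentsWithStats(k);i=1+np.argmax(stt[1:,4]);
    pt=np.argwhere(l==i)[:,::-1]+[x0,y0]
    W=np.array([plane(Cc,p,z)[:2] for p in pt])*1000
    rc=cv2.minAreaRect(W.astype(np.float32));print(tag,stt[i],rc);
lid(t,C,(230,272,280,318),.030,"L top",(70,85));lid(t,C,(266,238,308,278),.022,"S top",(70,85))
lid(s,Cs,(185,195,240,245),.030,"L sc",(70,85));lid(s,Cs,(244,198,290,240),.022,"S sc",(70,85))
a=cv2.resize(t[235:320,225:310],None,fx=7,fy=7,interpolation=cv2.INTER_CUBIC);cv2.imwrite("pics/bx.png",a)
a=cv2.resize(t[180:250,380:450],None,fx=7,fy=7,interpolation=cv2.INTER_CUBIC);b=cv2.resize(s[250:305,355:440],None,fx=7,fy=7,interpolation=cv2.INTER_CUBIC);cv2.imwrite("pics/eg.png",a);cv2.imwrite("pics/eg2.png",b)
E
python3 m3.py
```

```text
[ 249  105   94  100 3434] [302.95573675 142.71258008]
proj of stand top [322.94174486 138.02318407] base [322.7152979  198.29597435]
ivory top pred [306.47440572 211.3048743 ] red [272.46899934 234.11121858]
L top [  5   6  37  35 693] ((396.36297607421875, 304.7313537597656), (65.53604125976562, 74.6399917602539), 21.07245635986328)
S top [  5   5  34  26 535] ((487.609619140625, 223.05201721191406), (55.6026725769043, 70.5630874633789), 13.36152172088623)
L sc [   0    0   55   34 1078] ((405.3101501464844, 318.0220031738281), (109.27172088623047, 117.72096252441406), 48.36948776245117)
S sc [   0    0   46   42 1301] ((489.41925048828125, 225.57606506347656), (139.2133026123047, 107.95288848876953), 51.988487243652344)
```

View pics/bx.png

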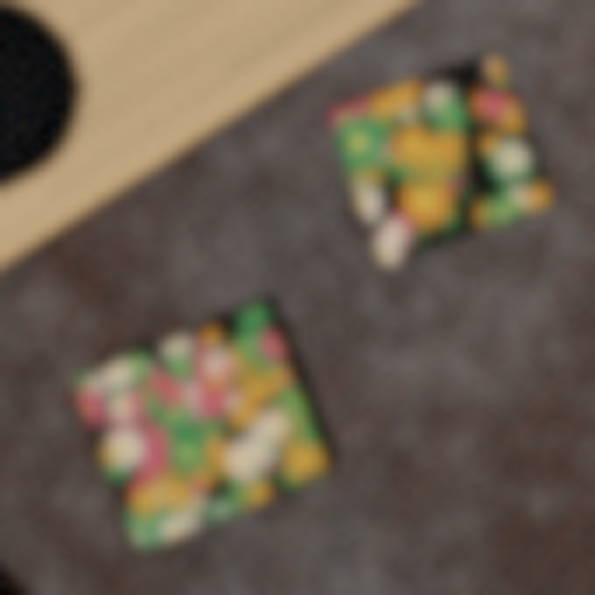

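View pics/eg.png

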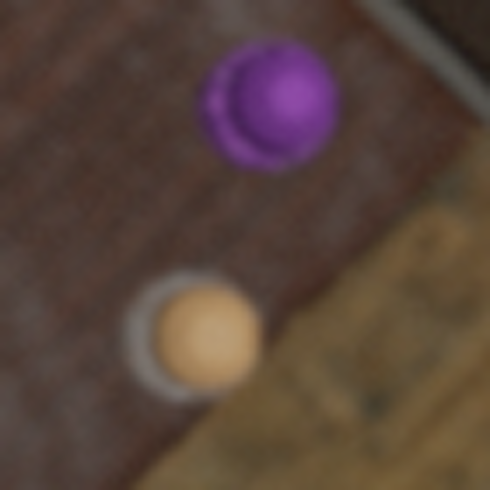

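View pics/eg2.png

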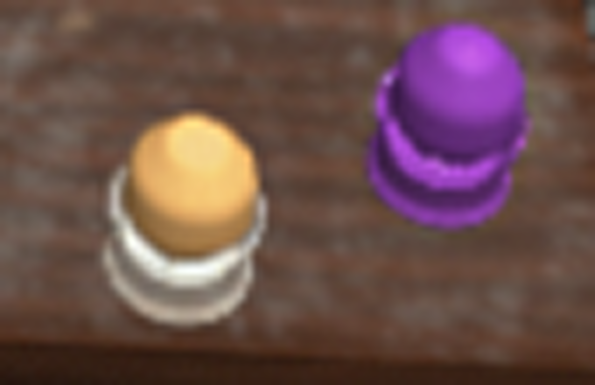

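```bash
cat >> h.py <<'E'
def plan(p,yang):
    """p world TCP target, yang = angle (deg) of tool y (jaw dir), mod 180; tool straight down"""
    o=r.get_obs();R0=R.from_rotvec(o["orientation"]);best=None
    for a in (yang,yang+180):
        y=np.array([np.cos(np.radians(a)),np.sin(np.radians(a)),0]);z=np.array([0,0,-1.]);x=np.cross(y,z)
        w=(R0.inv()*R.from_matrix(np.stack([x,y,z],1))).as_rotvec()
        if best is None or np.linalg.norm(w)<np.linalg.norm(best[0]): best=(w,a)
    s=R0.inv().apply(np.array(p)-o["tcp_pos"])
    print("turn",np.round(best[0]/np.pi,4),"shift",np.round(s/.2,4),"min rows",np.linalg.norm(s)/.05,np.degrees(np.linalg.norm(best[0]))/8.59,"yaw",best[1])
def st():
    o=r.get_obs();M=R.from_rotvec(o["orientation"]).as_matrix()
    print("t",round(o["clock"],2),"tcp",np.round(o["tcp_pos"],4),"yang",round(np.degrees(np.arctan2(M[1,1],M[0,1])),2),"tilt",np.round(M[:2,2],4),"F",np.round(o["contact_force"],1),"w",round(o["grip_width"],4),"q",np.round(o["joints"],2))
def shot(n,name):
    o=r.get_obs();f=r.grab_frame(n);cv2.imwrite(f"pics/{name}.png",f[:,:,::-1]);np.savez(f"pics/{name}.npz",p=o["tcp_pos"],w=o["orientation"]);return o
def wc(name):
    d=np.load(f"pics/{name}.npz");return cam("wrist",dict(tcp_pos=d["p"],orientation=d["w"]))
E
python3 - <<'E'
from m import *
from h import *
u=np.array([-.529,.8486])
for n,px,z in[("cup rim",(406.1,228),.028),("egg",(409.6,227.9),.038),("purple",(419.5,194.5),.035)]: print(n,plane(C,px,z))
for L,z in(([(235.7,290),(262.4,277.9),(271.9,301.4),(245,313.3)],.03),([(272.4,250.4),(295.7,243.3),(303.9,263.3),(280.,273.3)],.022)):
    Q=np.array([plane(C,p,z)[:2] for p in L]);e=np.diff(np.vstack([Q,Q[:1]]),axis=0)
    print(Q.mean(0),np.linalg.norm(e,axis=1),np.degrees(np.arctan2(e[:,1],e[:,0])))
st();plan((.5,.457,.33),42.6);plan((.54,.18,.36),93.4)
E
```

```text
cup rim [ 0.55289581 -0.06128803  0.028     ]
egg [ 0.55304877 -0.06751075  0.038     ]
purple [ 0.63222693 -0.09360044  0.035     ]
[0.39709817 0.3031144 ] [0.069257   0.05967652 0.06927618 0.05898251] [ -66.35509847 -158.09242982  113.07023565   21.87186653]
[0.4853295  0.22189928] [0.05842185 0.05165834 0.06191499 0.05759295] [ -73.73443861 -158.13523497  111.96730128   18.10975213]
t 0.15 tcp [0.4963 0.4568 0.2039] yang 42.63 tilt [-0.0009 -0.001 ] F [ 0.7 -0.9  0.3] w 0.0855 q [-0.85  0.48  0.02  1.56 -0.01  1.11 -0.08]
turn [-0.0004  0.      0.0002] shift [-0.0118  0.0134 -0.6307] min rows 2.5239022132411124 0.009723548621568712 yaw 42.6
turn [-4.000e-04 -2.000e-04 -2.821e-01] shift [-1.1663 -0.7776 -0.7795] min rows 6.415808343618201 5.910555907356482 yaw 93.4
```

```bash
python3 -m jog '[0,0,0,0,0,-0.4,1, 0,0,0,0,0,-0.78,1, 0,0,-0.05,-0.1,-0.07,-0.78,1, 0,0,-0.09,-0.25,-0.17,-0.78,1, 0,0,-0.14,-0.4,-0.27,-0.78,1, 0,0,-0.19,-0.55,-0.37,-0.78,1, 0,0,-0.23,-0.7,-0.47,-0.78,1, 0,0,-0.282,-0.85,-0.57,-0.78,1, 0,0,-0.282,-0.97,-0.65,-0.78,1,0,0,-0.282,-0.97,-0.65,-0.78,1]'
python3 - <<'E'
from h import *
st();shot("wrist","w1");st()
E
```

```text
clock: 1.15
tcp_pos: [0.5336, 0.2204, 0.3602]
orientation: [0.081, -3.14, 0.005]
contact_force: [0.6, -0.3, -0.5]
grip_width: 0.0852
t 1.15 tcp [0.5336 0.2204 0.3602] yang 92.95 tilt [-0.0003 -0.0033] F [ 0.6 -0.3 -0.5] w 0.0852 q [-0.49  0.21 -0.01  1.58  0.01  1.35  1.12]
t 1.2 tcp [0.5328 0.2234 0.3601] yang 93.11 tilt [-0.0008 -0.0017] F [-1.   0.1 -0.2] w 0.0853 q [-0.49  0.21 -0.02  1.58  0.    1.35  1.12]
```

View pics/w1.png

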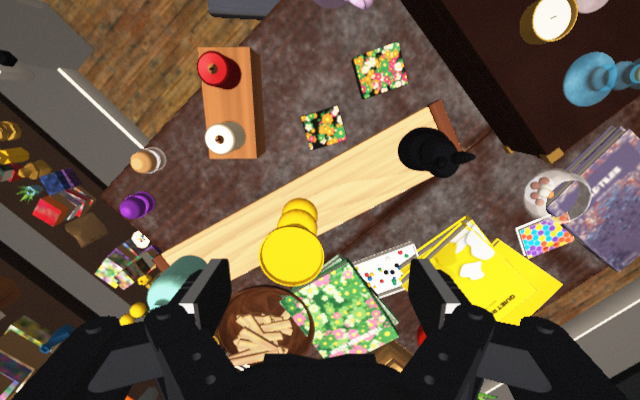

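This wrist view covers everything: stand dish (292,256), ivory (220,138), red (212,69), boxes (380,70) and (324,127), egg (148,160), and the hare and vase. The arm was still drifting, so I take the picture again at rest and measure from that.

```bash
python3 -m jog '[0,0,0,0,0,0,1,0,0,0,0,0,0,1]' | head -2
python3 - <<'E'
from h import *
st();shot("wrist","w2");st()
C=wc("w2");t=cv2.imread("pics/w2.png");H,S,V=cv2.split(cv2.cvtColor(t,cv2.COLOR_BGR2HSV))
for n,p in dict(stand=(.6334,.1906,.189),ivory=(.5013,.0897,.13),red=(.418,.0848,.13),egg=(.553,-.066,.038),L=(.397,.303,.03),S=(.486,.222,.022),board=(.6322,.1897,.018)).items(): print(n,proj(C,p))
c=lambda x0,y0,x1,y1,f,n:cv2.imwrite(f"pics/{n}.png",cv2.resize(t[y0:y1,x0:x1],None,fx=f,fy=f,interpolation=cv2.INTER_CUBIC))
c(295,30,415,155,5,"k1");c(190,40,270,170,4.5,"k2")
E
```

```text
clock: 1.4
tcp_pos: [0.5324, 0.2245, 0.3599]
t 1.4 tcp [0.5324 0.2245 0.3599] yang 93.18 tilt [-0.0012 -0.0016] F [ 0.7 -0.2 -0.5] w 0.0854 q [-0.49  0.21 -0.02  1.58  0.    1.35  1.11]
t 1.45 tcp [0.5324 0.2247 0.3599] yang 93.21 tilt [-0.0012 -0.0016] F [-0.4  0.8  0. ] w 0.0856 q [-0.49  0.21 -0.02  1.58  0.    1.35  1.12]
stand [287.58177277 257.49023275]
ivory [216.15029595 139.13428018]
red [209.08317511  68.4279331 ]
egg [138.98853703 160.8672998 ]
L [377.02354761  70.60928375]
S [319.86984492 127.95584325]
board [296.84034857 211.97584754]
```

View pics/k1.png

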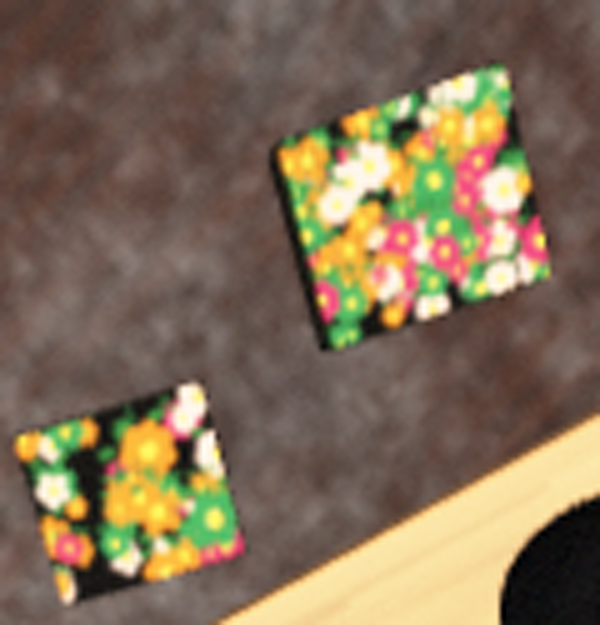

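View pics/w2.png

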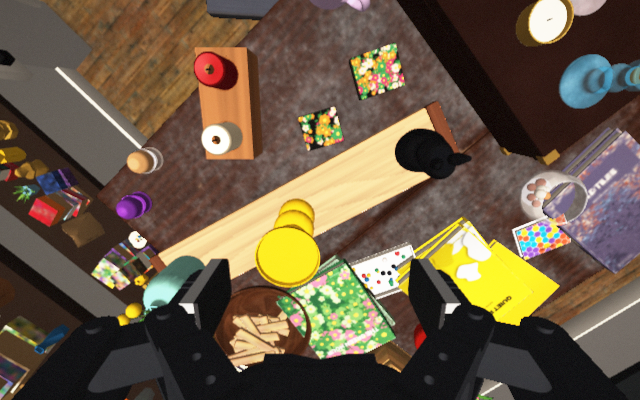

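View pics/k2.png

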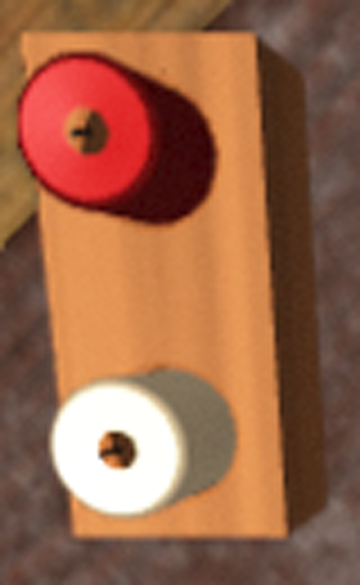

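```bash
cat > w.py <<'E'
from h import *
C=wc("w2");t=cv2.imread("pics/w2.png");H,S,V=cv2.split(cv2.cvtColor(t,cv2.COLOR_BGR2HSV))
for L,z in(([(275,150),(505,68),(550,275),(325,350)],.03),([(15,435),(190,385),(245,545),(68,605)],.022)):
    Q=np.array([plane(C,(p[0]/5+295,p[1]/5+30),z)[:2] for p in L]);e=np.diff(np.vstack([Q,Q[:1]]),axis=0)
    print("box",Q.mean(0),np.linalg.norm(e,axis=1),np.degrees(np.arctan2(e[:,1],e[:,0])))
# oak board
roi=np.zeros(t.shape[:2],np.uint8);cv2.fillPoly(roi,[np.array([[150,250],[430,95],[450,160],[340,225],[220,290],[170,275]])],1)
oak=((H>12)&(H<24)&(S>50)&(S<150)&(V>170)&(roi>0)).astype(np.uint8);oak=cv2.morphologyEx(oak,cv2.MORPH_OPEN,np.ones((3,3)))
cv2.imwrite("pics/oak.png",oak*255)
ys,xs=np.nonzero(oak);P=np.array([plane(C,(x,y),.018)[:2] for x,y in zip(xs,ys)])
ang=np.array([-.529,.8486])
for it in range(3):
    nrm=np.array([-ang[1],ang[0]]);a=P@ang;b=P@nrm;up=[];lo=[];ac=[]
    for q in np.arange(a.min()+.01,a.max()-.01,.006):
        k=(a>=q)&(a<q+.006)
        if k.sum()<5: continue
        up.append(b[k].max());lo.append(b[k].min());ac.append(q+.003)
    up,lo,ac=map(np.array,(up,lo,ac));k=(up-lo>.104)&(up-lo<.115)
    f1=np.polyfit(ac[k],up[k],1);f2=np.polyfit(ac[k],lo[k],1)
    ang=ang+(f1[0]+f2[0])/2*nrm;ang/=np.linalg.norm(ang)
nrm=np.array([-ang[1],ang[0]]);mid=np.median(((up+lo)/2)[k])
print("board ang",np.degrees(np.arctan2(ang[1],ang[0])),"w",np.median((up-lo)[k]),k.sum(),"mid",mid,a.min(),a.max(),"slopes",f1[0],f2[0])
m=((H>22)&(H<33)&(S>170)&(V>150)).astype(np.uint8);m[:225]=0;m=cv2.morphologyEx(m,cv2.MORPH_OPEN,np.ones((9,9)))
n,l,stt,ce=cv2.connectedComponentsWithStats(m);i=l[258,288];print(stt[i],ce[i])
pts=np.argwhere(l==i)[:,::-1];pts=pts[pts[:,1]>=240];W=np.array([plane(C,p,.190)[:2] for p in pts]).astype(np.float32)*1000
c,rad=cv2.minEnclosingCircle(W);print("stand top",c,rad)
c=np.array(c)/1000;print("along",c@ang,"off",c@nrm-mid)
E
python3 w.py
```

```text
box [0.39966212 0.30428437] [0.07040202 0.05956343 0.07104422 0.05899153] [ 111.43544889   20.72200094  -69.03510897 -159.90643315]
box [0.48720266 0.22371643] [0.05762929 0.0529916  0.06096875 0.05627638] [ 108.52359879   23.7250685   -68.2030963  -159.88373418]
board ang 122.41308245679423 w 0.10896355984383699 43 mid -0.635438176282823 -0.4462761753710741 0.08818852173083874 slopes -0.0033623186522851443 0.003362152805851703
[ 258  228   62   55 2678] [287.66355489 254.62098581]
stand top (629.28271484375, 191.2478790283203) 38.66278076171875
along -0.17585532672722623 off 0.0016816059061427469
```

Run:
```python
import cv2
t=cv2.imread("pics/w2.png")
cv2.imwrite("pics/k3.png",cv2.resize(t[190:300,240:350],None,fx=5,fy=5,interpolation=cv2.INTER_CUBIC))
cv2.imwrite("pics/k4.png",cv2.resize(t[130:230,100:180],None,fx=6,fy=6,interpolation=cv2.INTER_CUBIC))
```

```text
(no output)
```

View pics/k3.png

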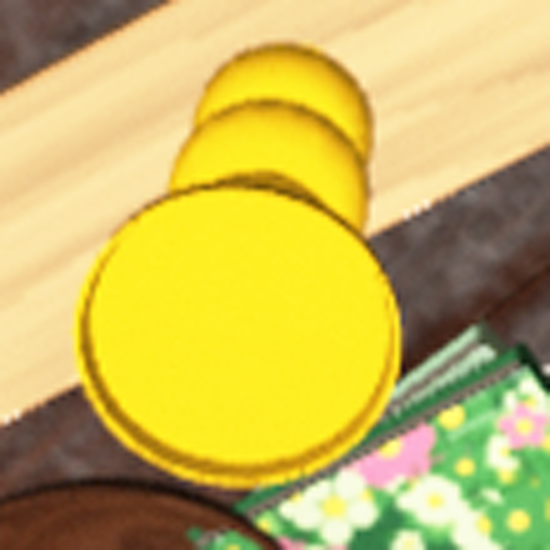

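View pics/k4.png

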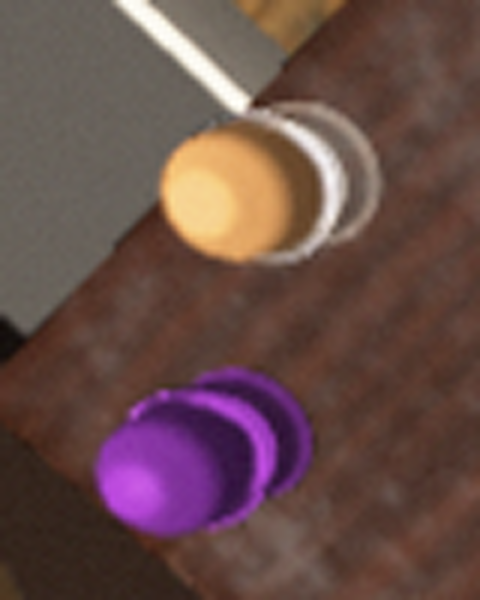

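View pics/oak.png

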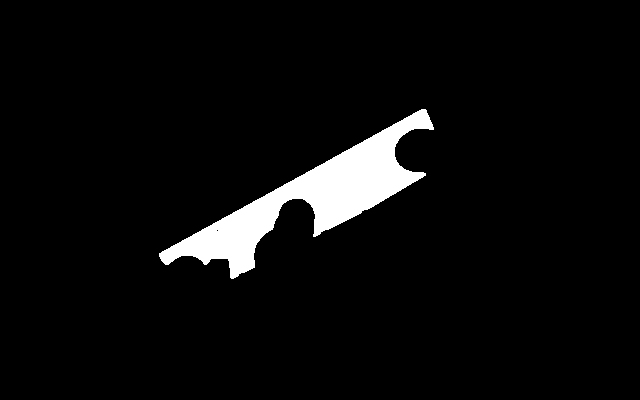

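Run:
```python
from h import *
C=cam("top");W=wc("w2")
print("egg tri",two(C,(409.6,227.9),W,(138.3,162.5)))
print("stand tri",two(C,(297.4,189.8),W,(288.0,256.9)))
print("ivory tri",two(C,(346,252.8),W,(216.4,139.6)))
for px in[(163.0,162)]: print(plane(W,px,.0))
plan((.5013,.0897,.2),93.4);plan((.5013,.0897,.084),93.4)
```

```text
egg tri (array([ 0.55409575, -0.06626975,  0.04105035]), np.float64(0.002386735266016015))
stand tri (array([0.63306109, 0.19043356, 0.18766211]), np.float64(0.0011529108375046826))
ivory tri (array([0.5016113 , 0.0897788 , 0.12990399]), np.float64(0.0006522022903210642))
[ 0.56002717 -0.04668773  0.        ]
turn [-0.0005 -0.0004 -0.0011] shift [ 0.1921 -0.664   0.8005] min rows 4.230643097137843 0.02589491925733322 yaw 93.4
turn [-0.0005 -0.0004 -0.0011] shift [ 0.1913 -0.6631  1.3805] min rows 6.173767865944036 0.02589491925733322 yaw 93.4
```

```bash
python3 -m jog '[0,0,0,0.1,-0.33,0.1,1, 0,0,-0.001,0.15,-0.5,0.3,1, 0,0,-0.001,0.19,-0.66,0.5,1, 0,0,-0.001,0.192,-0.664,0.7,1, 0,0,-0.001,0.192,-0.664,0.8,1, 0,0,-0.001,0.192,-0.664,0.8,1, 0,0,-0.001,0.192,-0.664,0.8,1]'
python3 - <<'E'
from h import *
st();shot("wrist","w3");st();plan((.5015,.0897,.084),93.4)
C=wc("w3");print(proj(C,(.5015,.0897,.13)))
E
```

```text
clock: 2.15
tcp_pos: [0.5017, 0.0909, 0.2008]
orientation: [0.095, -3.139, 0.002]
contact_force: [0.0, 0.8, 0.9]
grip_width: 0.0855
t 2.15 tcp [0.5017 0.0909 0.2008] yang 93.47 tilt [-0.0013 -0.0013] F [0.  0.8 0.9] w 0.0855 q [-0.34  0.21  0.04  1.95 -0.01  0.98  1.34]
t 2.2 tcp [0.5026 0.0912 0.2017] yang 93.48 tilt [ 0.001  -0.0006] F [ 0.1 -0.9 -0.6] w 0.0852 q [-0.34  0.21  0.04  1.95 -0.01  0.98  1.34]
turn [-0.0002  0.0003  0.0005] shift [ 0.0064 -0.0066  0.5887] min rows 2.3549323559578936 0.012291865558144096 yaw 93.4
[318.32263009 204.81396752]
```

View pics/w3.png

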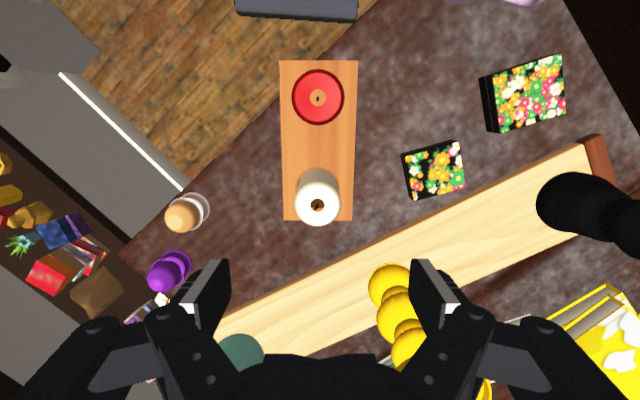

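The ivory candle sits at (317,204), within 1 px of the prediction. I descend and grip.

```bash
python3 -m jog '[0,0,0,0.006,-0.006,0.2,1, 0,0,0,0.006,-0.006,0.35,1, 0,0,0,0.006,-0.006,0.47,1, 0,0,0,0.006,-0.006,0.55,1, 0,0,0,0.006,-0.006,0.588,1, 0,0,0,0.006,-0.006,0.588,1, 0,0,0,0.006,-0.006,0.588,1]' 40
python3 -c "
from h import *;st()"
python3 -m jog '[0,0,0,0,0,0,0.3, 0,0,0,0,0,0,0.3, 0,0,0,0,0,0,0.3, 0,0,0,0,0,0,0.3, 0,0,0,0,0,0,0.3, 0,0,0,0,0,0,0.3, 0,0,0,0,0,0,0.3]' 40
python3 -c "
from h import *;st()"
```

```text
clock: 2.9
tcp_pos: [0.5029, 0.0906, 0.0856]
orientation: [-0.096, 3.137, 0.0]
contact_force: [-0.1, -1.6, -0.6]
grip_width: 0.0853
t 2.9 tcp [0.5029 0.0906 0.0856] yang 93.51 tilt [0.0034 0.0003] F [-0.1 -1.6 -0.6] w 0.0853 q [-0.33  0.36  0.03  2.06 -0.02  0.72  1.35]
clock: 3.6
tcp_pos: [0.5036, 0.0905, 0.0863]
orientation: [-0.096, 3.135, 0.001]
contact_force: [-0.3, -0.2, 6.6]
grip_width: 0.0379
t 3.6 tcp [0.5036 0.0905 0.0863] yang 93.49 tilt [0.0048 0.0005] F [-0.3 -0.2  6.6] w 0.0379 q [-0.33  0.36  0.03  2.05 -0.02  0.72  1.35]
```

```bash
python3 -m jog '[0,0,0,0,0,-0.05,0.3, 0,0,0,0,0,-0.12,0.3, 0,0,0,0,0,-0.2,0.3, 0,0,0,0,0,-0.28,0.3, 0,0,0,0,0,-0.36,0.3, 0,0,0,0,0,-0.36,0.3, 0,0,0,0,0,-0.36,0.3]' 40
python3 - <<'E'
from h import *;st();shot("scene","s4")
t=cv2.imread("pics/s4.png");cv2.imwrite("pics/s4c.png",cv2.resize(t[100:300,180:400],None,fx=3,fy=3,interpolation=cv2.INTER_CUBIC))
E
```

```text
clock: 4.3
tcp_pos: [0.5031, 0.0904, 0.1583]
orientation: [-0.096, 3.135, 0.001]
contact_force: [-0.4, -0.3, -2.3]
grip_width: 0.0382
t 4.3 tcp [0.5031 0.0904 0.1583] yang 93.49 tilt [0.0049 0.0005] F [-0.4 -0.3 -2.3] w 0.0382 q [-0.34  0.26  0.04  2.   -0.01  0.88  1.34]
```

View pics/s4c.png

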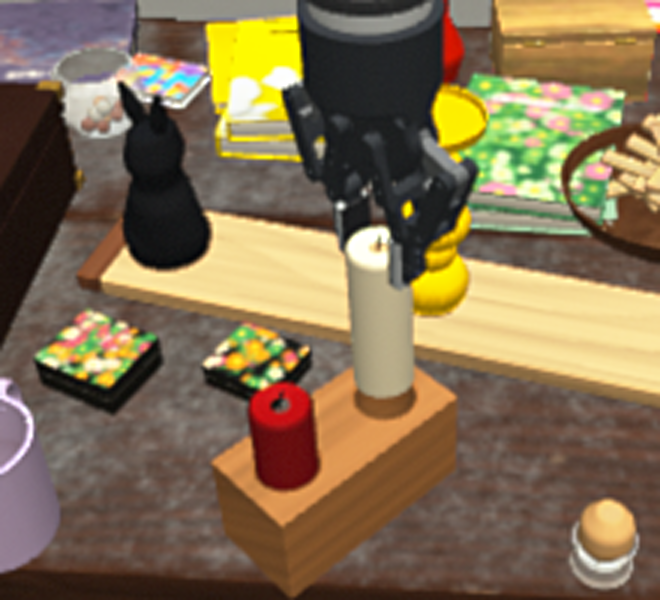

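The candle is out, upright, and the red one is still in its sleeve. I rise and move over the stand.

Run:
```python
from h import *
o=r.get_obs();R0=R.from_rotvec(o["orientation"])
for p in((.5031,.0904,.30),(.6347,.1905,.30)): print(R0.inv().apply(np.array(p)-o["tcp_pos"])/.2)
```

```text
[-4.91779443e-03  4.08854248e-04 -7.11284355e-01]
[-0.69218953  0.45988159 -0.70871291]
```

```bash
python3 -m jog '[0,0,0,0,0,-0.15,0.3, 0,0,0,0,0,-0.33,0.3, 0,0,0,0,0,-0.52,0.3, 0,0,0,-0.03,0.02,-0.68,0.3, 0,0,0,-0.12,0.08,-0.71,0.3, 0,0,0,-0.25,0.165,-0.71,0.3, 0,0,0,-0.39,0.26,-0.71,0.3, 0,0,0,-0.53,0.35,-0.71,0.3, 0,0,0,-0.64,0.425,-0.71,0.3, 0,0,0,-0.69,0.46,-0.71,0.3, 0,0,0,-0.692,0.46,-0.71,0.3, 0,0,0,-0.692,0.46,-0.71,0.3]' 40
python3 - <<'E'
from h import *;st();shot("scene","s5");shot("top","t5");shot("wrist","w5");st()
t=cv2.imread("pics/s5.png");cv2.imwrite("pics/s5c.png",cv2.resize(t[40:240,220:440],None,fx=3,fy=3,interpolation=cv2.INTER_CUBIC))
E
```

```text
clock: 5.55
tcp_pos: [0.6339, 0.1896, 0.2994]
orientation: [-0.095, 3.138, -0.002]
contact_force: [-0.6, 0.7, -2.4]
grip_width: 0.0381
t 5.55 tcp [0.6339 0.1896 0.2994] yang 93.46 tilt [ 0.002 -0.001] F [-0.6  0.7 -2.4] w 0.0381 q [-0.41  0.39  0.04  1.47 -0.01  1.28  1.26]
t 5.7 tcp [0.6341 0.1894 0.3006] yang 93.43 tilt [ 0.0038 -0.0001] F [-0.7 -0.3 -2.1] w 0.038 q [-0.41  0.39  0.04  1.47 -0.01  1.28  1.26]
```

View pics/s5c.png

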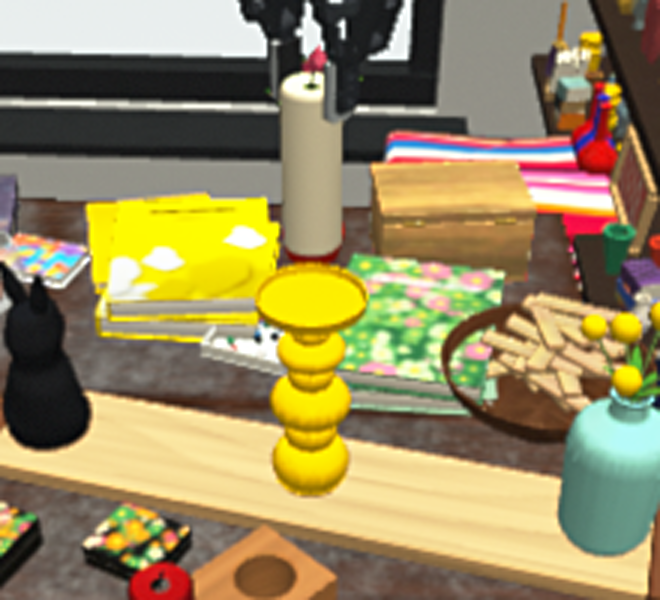

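View pics/w5.png

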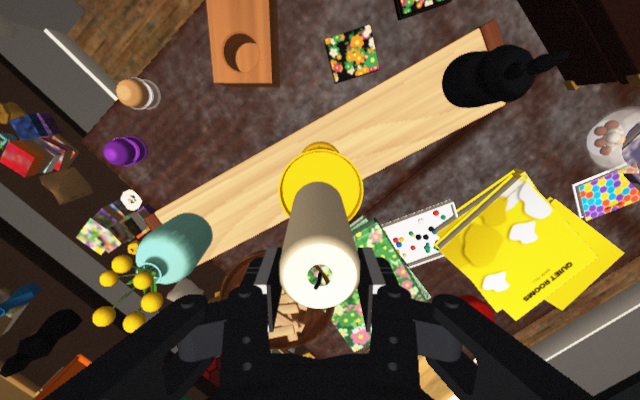

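Run:
```python
from h import *
C=wc("w5");t=cv2.imread("pics/w5.png")
print("disc pred",proj(C,(.6328,.1903,.19)),"rim pts",[proj(C,(.6328+.0405*np.cos(a),.1903+.0405*np.sin(a),.19)).round(1) for a in np.radians([3.5,93.5,183.5,273.5])])
d=np.load("pics/w5.npz");Rt=R.from_rotvec(d["w"]).as_matrix();p=d["p"]
top=p+Rt@np.array([.002,0,-.0437]);base=p+Rt@np.array([.002,0,.0663]);print("candle top pred",top,proj(C,top),"base",base,proj(C,base))
S=cam("scene");print("scene disc",proj(S,(.6328,.1903,.19)),"candle base",proj(S,base),"top",proj(S,top))
cv2.imwrite("pics/w5c.png",cv2.resize(t[130:330,250:400],None,fx=3.8,fy=3,interpolation=cv2.INTER_CUBIC))
```

```text
disc pred [320.84184751 190.9792284 ] rim pts [array([320.8, 230.8]), array([363.8, 191. ]), array([320.9, 147.7]), array([277.9, 191. ])]
candle top pred [0.6318217  0.18913843 0.34399147] [319.86392425 275.02451846] base [0.63218257 0.18909063 0.23399208] [319.62079838 204.30476388]
scene disc [322.82667791 137.78221886] candle base [323.0612322 119.7855406] top [323.10075406  67.47500984]
```

View pics/w5c.png

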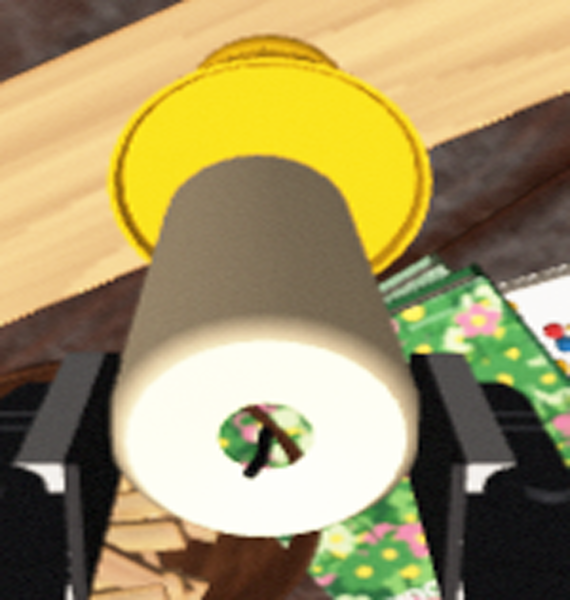

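Run:
```python
from h import *
st();o=r.get_obs();R0=R.from_rotvec(o["orientation"])
for p in((.6353,.1906,.30),(.6353,.1906,.254),(.6353,.1906,.2495)): print(R0.inv().apply(np.array(p)-o["tcp_pos"])/.2)
C=wc("w5");print(proj(C,(.6322-.02,.189,.234)))
```

```text
t 5.7 tcp [0.6341 0.1894 0.3006] yang 93.43 tilt [ 0.0038 -0.0001] F [-0.7 -0.3 -2.1] w 0.038 q [-0.41  0.39  0.04  1.47 -0.01  1.28  1.26]
[-0.00650014  0.00578632  0.00291623]
[-0.00563775  0.00586901  0.2329146 ]
[-0.00555339  0.0058771   0.25541444]
[321.05384101 180.11588332]
```

```bash
python3 -m jog '[0,0,0,-0.005,0.006,0.06,0.3, 0,0,0,-0.005,0.006,0.12,0.3, 0,0,0,-0.005,0.006,0.17,0.3, 0,0,0,-0.005,0.006,0.21,0.3, 0,0,0,-0.005,0.006,0.235,0.3, 0,0,0,-0.005,0.006,0.245,0.3, 0,0,0,-0.005,0.006,0.245,0.3, 0,0,0,-0.005,0.006,0.245,0.3]' 40
python3 - <<'E'
from h import *;st();shot("scene","s6");st()
t=cv2.imread("pics/s6.png");cv2.imwrite("pics/s6c.png",cv2.resize(t[40:240,220:440],None,fx=3,fy=3,interpolation=cv2.INTER_CUBIC))
E
```

```text
clock: 6.5
tcp_pos: [0.6355, 0.1907, 0.252]
orientation: [-0.094, 3.136, 0.0]
contact_force: [-1.3, 0.5, -0.9]
grip_width: 0.0379
t 6.5 tcp [0.6355 0.1907 0.252 ] yang 93.43 tilt [0.0045 0.0001] F [-1.3  0.5 -0.9] w 0.0379 q [-0.41  0.42  0.03  1.54 -0.01  1.18  1.26]
t 6.55 tcp [0.6355 0.1907 0.2521] yang 93.43 tilt [0.0046 0.0002] F [ 0.3 -0.1 -2. ] w 0.038 q [-0.41  0.42  0.03  1.54 -0.01  1.18  1.26]
```

View pics/s6c.png

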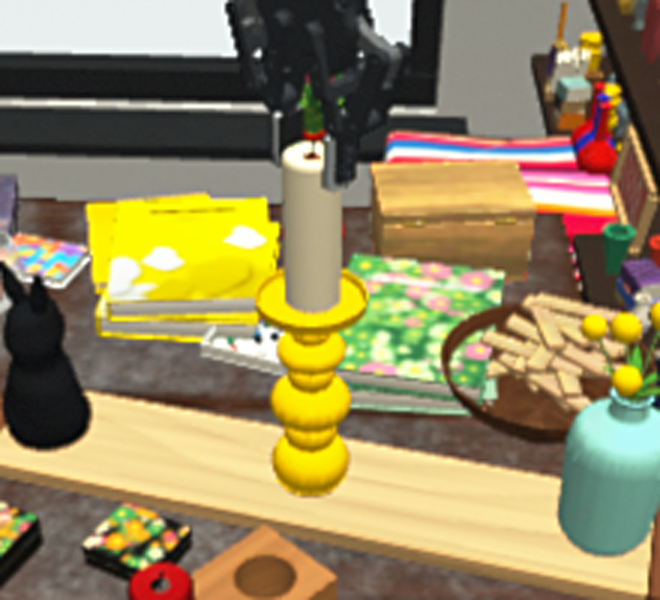

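```bash
python3 -m jog '[0,0,0,0,0,0.005,0.3, 0,0,0,0,0,0.01,0.3, 0,0,0,0,0,0.01,0.3]' 40;  python3 -m jog '[0,0,0,0,0,0.003,0.3, 0,0,0,0,0,0.006,0.3, 0,0,0,0,0,0.006,0.3]' 40
```

```text
clock: 6.85
tcp_pos: [0.6358, 0.1908, 0.2505]
orientation: [-0.094, 3.135, 0.0]
contact_force: [0.3, -0.4, 0.5]
grip_width: 0.0383
clock: 7.15
tcp_pos: [0.6364, 0.1909, 0.2504]
orientation: [-0.093, 3.133, 0.001]
contact_force: [-0.0, -0.3, 5.1]
grip_width: 0.0382
```

```bash
python3 -m jog '[0,0,0,0,0,-0.003,0.5, 0,0,0,0,0,-0.003,0.6, 0,0,0,0,0,-0.003,0.7, 0,0,0,0,0,-0.003,0.8, 0,0,0,0,0,-0.003,0.8]' 40
python3 - <<'E'
from h import *;st();shot("wrist","w7");shot("scene","s7");C=wc("w7")
t=cv2.imread("pics/w7.png");cv2.imwrite("pics/w7c.png",cv2.resize(t[150:350,220:430],None,fx=3,fy=3,interpolation=cv2.INTER_CUBIC))
t=cv2.imread("pics/s7.png");cv2.imwrite("pics/s7c.png",cv2.resize(t[40:240,220:440],None,fx=3,fy=3,interpolation=cv2.INTER_CUBIC))
E
```

```text
clock: 7.65
tcp_pos: [0.6362, 0.1909, 0.2508]
orientation: [-0.094, 3.133, 0.001]
contact_force: [-0.2, 0.1, 0.5]
grip_width: 0.0683
t 7.65 tcp [0.6362 0.1909 0.2508] yang 93.42 tilt [0.0068 0.001 ] F [-0.2  0.1  0.5] w 0.0683 q [-0.41  0.42  0.03  1.54 -0.01  1.18  1.26]
```

View pics/w7c.png

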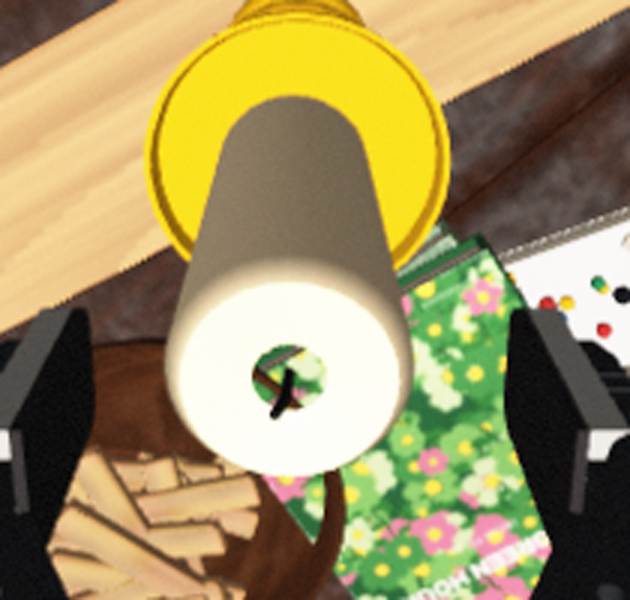

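View pics/s7c.png

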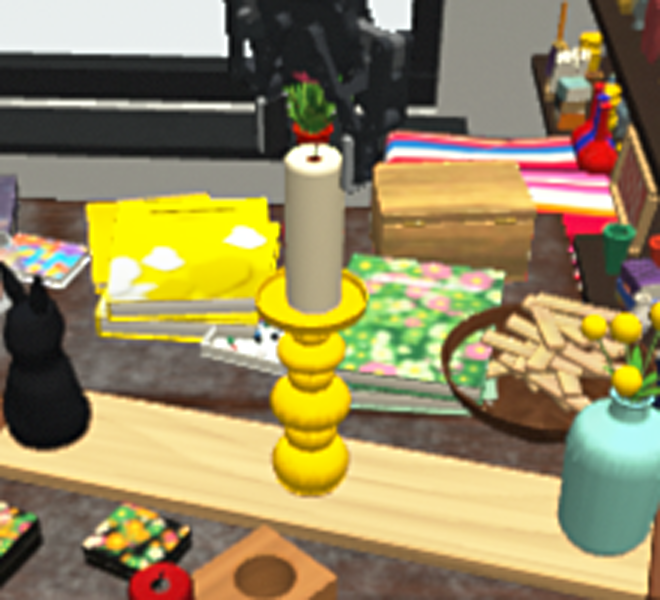

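Run:
```python
from h import *
C=wc("w7")
print("candle top",plane(C,(316.7,276.),.294)); print("disc y",plane(C,(319.5,200),.19))
print("disc far",plane(C,(319,154.7),.19)," -> centre x",plane(C,(319,154.7),.19)[0]+.0405)
print("cand base far",plane(C,(318,182),.184)," -> centre x",plane(C,(318,182),.184)[0]+.02)
print("disc L/R",plane(C,(269,200),.19),plane(C,(370,200),.19))
print("base L/R",plane(C,(289.5,205),.184),plane(C,(345,205),.184))
```

```text
candle top [0.63483765 0.1892922  0.294     ]
disc y [0.62941108 0.19039196 0.19      ]
disc far [0.59406123 0.18786553 0.19      ]  -> centre x 0.6345612250805777
cand base far [0.61648036 0.1884259  0.184     ]  -> centre x 0.636480359500014
disc L/R [0.63180009 0.15089559 0.19      ] [0.62702166 0.22989498 0.19      ]
base L/R [0.63691023 0.16656441 0.184     ] [0.63420228 0.21134015 0.184     ]
```

The candle stands within about 2 mm of the dish centre and upright. I retreat up and go over the egg.

```bash
python3 -m jog '[0,0,0,0,0,-0.1,0.85, 0,0,0,0,0,-0.25,0.85, 0,0,0,0,0,-0.42,0.85, 0,0,0,0,0,-0.42,0.85, 0,0,0,0,0,-0.42,0.85]'
python3 - <<'E'
from h import *;st();plan((.56,-.06,.2),93.4);plan((.554,-.065,.2),93.4)
E
```

```text
clock: 8.25
tcp_pos: [0.6361, 0.1909, 0.3357]
orientation: [-0.093, 3.132, 0.002]
contact_force: [-0.3, 0.1, -1.0]
grip_width: 0.0727
t 8.25 tcp [0.6361 0.1909 0.3357] yang 93.41 tilt [0.0086 0.0017] F [-0.3  0.1 -1. ] w 0.0727 q [-0.41  0.37  0.04  1.42 -0.01  1.34  1.26]
turn [0.0004 0.0028 0.0001] shift [ 0.4603 -1.2304  0.6732] min rows 5.904387001695968 0.05877394155506846 yaw 93.4
turn [0.0004 0.0028 0.0001] shift [ 0.4917 -1.2535  0.6729] min rows 6.021204452741508 0.05877394155506846 yaw 93.4
```

```bash
python3 -m jog '[0,0.001,0,0.08,-0.2,0,1, 0,0.002,0,0.15,-0.4,0,1, 0,0.003,0,0.23,-0.6,0,1, 0,0.003,0,0.3,-0.8,0.1,1, 0,0.003,0,0.38,-1,0.3,1, 0,0.003,0,0.46,-1,0.5,1, 0,0.003,0,0.49,-1,0.67,1,0,0.003,0,0.49,-1,0.67,1]'
python3 - <<'E'
from h import *;st();plan((.554,-.065,.18),93.4)
E
```

```text
clock: 9.05
tcp_pos: [0.546, -0.0151, 0.1951]
orientation: [0.092, -3.128, -0.001]
contact_force: [-0.3, 0.3, 0.6]
grip_width: 0.0856
t 9.05 tcp [ 0.546  -0.0151  0.1951] yang 93.37 tilt [-0.0124  0.0001] F [-0.3  0.3  0.6] w 0.0856 q [-0.17  0.28  0.1   1.87 -0.03  1.    1.58]
turn [ 0.0003 -0.0039 -0.0002] shift [-0.0264 -0.2516  0.075 ] min rows 1.055503895499275 0.08268381869221579 yaw 93.4
```

```bash
python3 -m jog '[0,-0.002,0,-0.02,-0.1,0.04,1, 0,-0.004,0,-0.026,-0.2,0.075,1, 0,-0.004,0,-0.026,-0.252,0.075,1, 0,-0.004,0,-0.026,-0.252,0.075,1, 0,-0.004,0,-0.026,-0.252,0.075,1]'
python3 - <<'E'
from h import *;st();shot("wrist","w8");st()
C=wc("w8");print(proj(C,(.554,-.065,.04)),proj(C,(.554,-.065,.028)),proj(C,(.554,-.065,.0)))
E
```

```text
clock: 9.55
tcp_pos: [0.5548, -0.0642, 0.181]
orientation: [-0.093, 3.139, 0.002]
contact_force: [-0.7, 0.3, 1.2]
grip_width: 0.0855
t 9.55 tcp [ 0.5548 -0.0642  0.181 ] yang 93.39 tilt [0.0016 0.0015] F [-0.7  0.3  1.2] w 0.0855 q [-0.1   0.31  0.12  1.87 -0.05  0.96  1.68]
t 9.6 tcp [ 0.5547 -0.0637  0.1809] yang 93.45 tilt [0.0014 0.0016] F [0.4 0.1 0.2] w 0.0857 q [-0.1   0.31  0.12  1.87 -0.05  0.96  1.68]
[318.63582046 183.77201486] [318.64321825 181.15084316] [318.6586322  175.68940541]
```

View pics/w8.png

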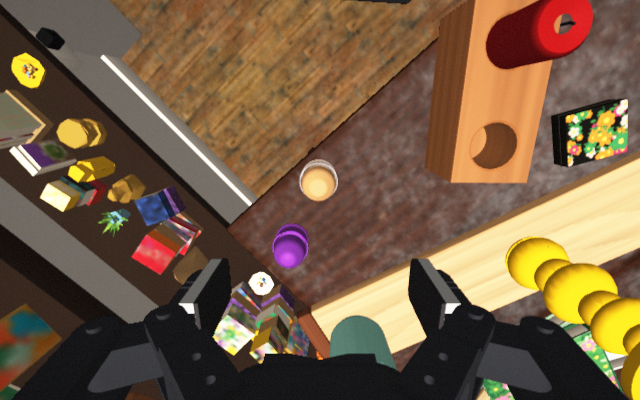

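The egg is at (318,182), within 2 px of the prediction. I descend and grip.

Run:
```python
from h import *;plan((.5536,-.0655,.1),93.4);plan((.5536,-.0655,.006),93.4)
```

```text
turn [0.0005 0.0005 0.0003] shift [ 0.0065 -0.0091  0.4044] min rows 1.6180385449967252 0.015357459725175967 yaw 93.4
turn [0.0005 0.0005 0.0003] shift [ 0.0072 -0.0098  0.8744] min rows 3.497756420890797 0.015357459725175967 yaw 93.4
```

```bash
python3 -m jog '[0,0,0,0.007,-0.009,0.2,1, 0,0,0,0.007,-0.01,0.4,1, 0,0,0,0.007,-0.01,0.55,1, 0,0,0,0.007,-0.01,0.7,1, 0,0,0,0.007,-0.01,0.8,1, 0,0,0,0.007,-0.01,0.86,1, 0,0,0,0.007,-0.01,0.87,1, 0,0,0,0.007,-0.01,0.87,1, 0,0,0,0.007,-0.01,0.87,1]' 30
python3 -m jog '[0,0,0,0,0,0,0.35, 0,0,0,0,0,0,0.35, 0,0,0,0,0,0,0.35, 0,0,0,0,0,0,0.35, 0,0,0,0,0,0,0.35, 0,0,0,0,0,0,0.35, 0,0,0,0,0,0,0.35]' 30
python3 - <<'E'
from h import *;st();shot("wrist","w9")
E
```

```text
clock: 10.5
tcp_pos: [0.5548, -0.0654, 0.0081]
orientation: [-0.095, 3.137, 0.002]
contact_force: [-0.3, -0.0, 1.0]
grip_width: 0.0852
clock: 11.2
tcp_pos: [0.555, -0.0654, 0.0087]
orientation: [-0.094, 3.136, 0.003]
contact_force: [-1.7, 0.6, 6.2]
grip_width: 0.0325
t 11.2 tcp [ 0.555  -0.0654  0.0087] yang 93.45 tilt [0.0041 0.0018] F [-1.7  0.6  6.2] w 0.0325 q [-0.06  0.55  0.09  1.99 -0.09  0.6   1.72]
```

View pics/w9.png

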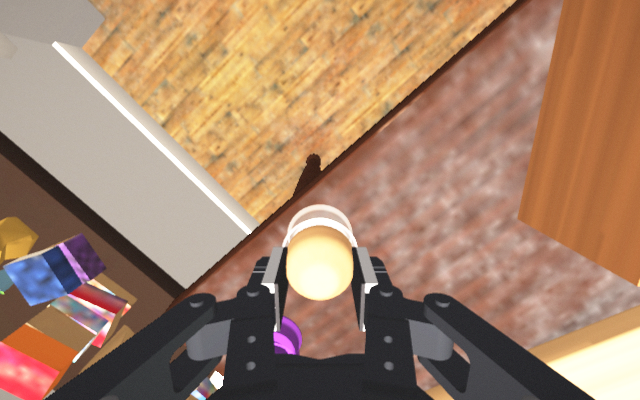

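Run:
```python
from h import *;shot("scene","s9");st()
t=cv2.imread("pics/s9.png");cv2.imwrite("pics/s9c.png",cv2.resize(t[190:310,310:450],None,fx=5,fy=5,interpolation=cv2.INTER_CUBIC))
```

```text
t 11.3 tcp [ 0.555  -0.0654  0.0087] yang 93.45 tilt [0.0041 0.0018] F [-0.6  0.8  5.8] w 0.0325 q [-0.06  0.55  0.09  1.99 -0.09  0.6   1.72]
```

View pics/s9c.png

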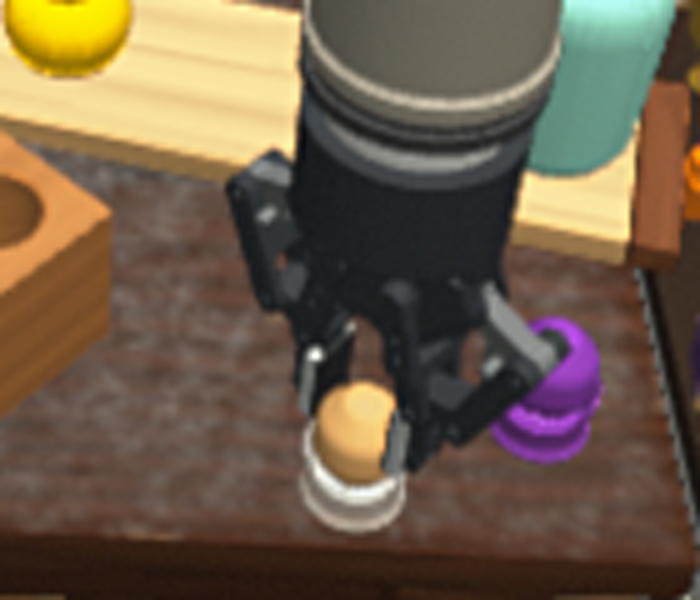

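Run:
```python
from h import *
C=wc("w9")
for p in((.5536,-.0655,.0),(.5536,-.0655,.028),(.5536,-.0655,.042),(.5536,-.0655,.058),(.555,-.0654,.0274)): print(p,proj(C,p))
for px in((319,262),):
  for z in(.035,.045,.055): print(plane(C,px,z))
for z,px in ((0,(319,205)),(.028,(319,217))): print(z,plane(C,px,z),"far edge")
print(plane(C,(288,240),.028),plane(C,(355,240),.028))
t=cv2.imread("pics/w9.png");cv2.imwrite("pics/w9c.png",cv2.resize(t[190:340,250:390],None,fx=4.2,fy=4,interpolation=cv2.INTER_CUBIC))
```

```text
(0.5536, -0.0655, 0.0) [319.64309812 232.52746626]
(0.5536, -0.0655, 0.028) [319.78126801 252.7346761 ]
(0.5536, -0.0655, 0.042) [319.86856094 265.50118108]
(0.5536, -0.0655, 0.058) [319.98920156 283.14475313]
(0.555, -0.0654, 0.0274) [319.80310544 254.57604763]
[ 0.55544211 -0.06581506  0.035     ]
[ 0.55008531 -0.06614761  0.045     ]
[ 0.54472851 -0.06648017  0.055     ]
0 [ 0.53554238 -0.06700266  0.        ] far edge
0.028 [ 0.53316367 -0.06716594  0.028     ] far edge
[ 0.54714988 -0.08284862  0.028     ] [ 0.54499791 -0.0472386   0.028     ]
```

View pics/w9c.png

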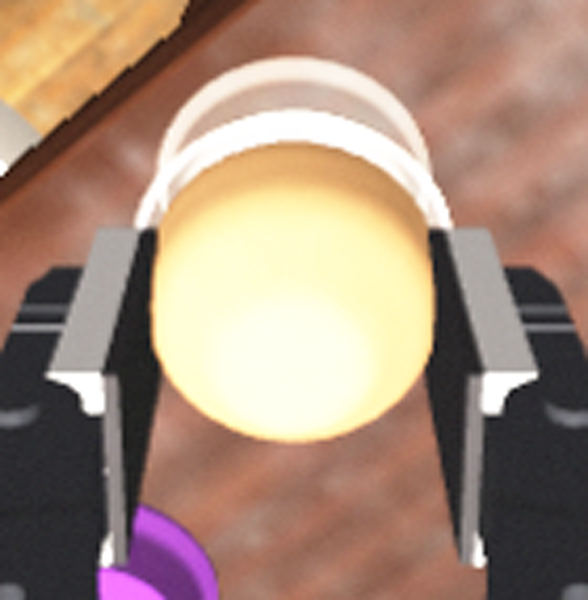

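Run:
```python
from h import *
S=cam("scene")
for z in(.0,.01,.02,.028,.035,.05):
  for y in(-.0654-.017,-.0654+.017):
    q=proj(S,(.555,y,z)); print(z,round(y,3),((q-[310,190])*5+[5,5]).round(0))
W=wc("w9")
for z in(.01,.03,.05):
  for x in(.544,.566): print(z,x,[((proj(W,(x,y,z))-[250,190])*[4.2,4]).round(0) for y in(-.0654-.017,-.0654+.017)])
```

```text
0.0 -0.082 [388. 521.]
0.0 -0.048 [323. 466.]
0.01 -0.082 [391. 506.]
0.01 -0.048 [325. 451.]
0.02 -0.082 [394. 490.]
0.02 -0.048 [327. 435.]
0.028 -0.082 [396. 477.]
0.028 -0.048 [329. 423.]
0.035 -0.082 [398. 466.]
0.035 -0.048 [331. 411.]
0.05 -0.082 [403. 442.]
0.05 -0.048 [334. 387.]
0.01 0.544 [array([176., 130.]), array([419., 143.])]
0.01 0.566 [array([171., 265.]), array([405., 277.])]
0.03 0.544 [array([162., 184.]), array([434., 199.])]
0.03 0.566 [array([157., 333.]), array([418., 346.])]
0.05 0.544 [array([145., 254.]), array([454., 270.])]
0.05 0.566 [array([140., 419.]), array([435., 433.])]
```

```bash
python3 -m jog '[0,0,0,0,0,-0.05,0.3, 0,0,0,0,0,-0.12,0.3, 0,0,0,0,0,-0.22,0.3, 0,0,0,0,0,-0.3,0.3,0,0,0,0,0,-0.3,0.3,0,0,0,0,0,-0.3,0.3]' 40
python3 - <<'E'
from h import *;st();shot("scene","s10");
t=cv2.imread("pics/s10.png");cv2.imwrite("pics/s10c.png",cv2.resize(t[160:310,310:450],None,fx=5,fy=4,interpolation=cv2.INTER_CUBIC))
E
```

```text
clock: 11.9
tcp_pos: [0.555, -0.0655, 0.0693]
orientation: [-0.094, 3.135, 0.003]
contact_force: [0.6, 0.0, -1.5]
grip_width: 0.0319
t 11.9 tcp [ 0.555  -0.0655  0.0693] yang 93.45 tilt [0.0052 0.0019] F [ 0.6  0.  -1.5] w 0.0319 q [-0.08  0.45  0.11  1.96 -0.07  0.72  1.7 ]
```

View pics/s10c.png

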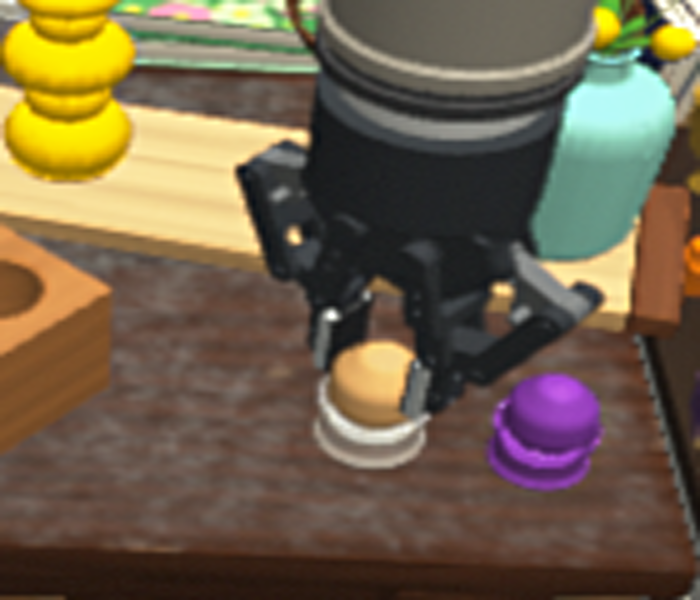

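The egg is held upright and clear of the table. I work out the route to the board, keeping on the robot's side of the stand.

```bash
cat >> h.py <<'E'
def sh(*ps):
    o=r.get_obs();R0=R.from_rotvec(o["orientation"])
    for p in ps: print(p,np.round(R0.inv().apply(np.array(p)-o["tcp_pos"])/.2,3))
E
python3 - <<'E'
from h import *
sh((.555,-.0655,.2),(.49,0,.225),(.48,.1,.225));plan((.48,.1,.225),122.1)
E
```

```text
(0.555, -0.0655, 0.2) [-0.005  0.001 -0.657]
(0.49, 0, 0.225) [ 0.299  0.347 -0.783]
(0.48, 0.1, 0.225) [ 0.319  0.849 -0.782]
turn [ 0.0002  0.0013 -0.1592] shift [ 0.3185  0.8493 -0.782 ] min rows 4.790570046451769 3.335066893964841 yaw 122.1
```

```bash
python3 -m jog '[0,0,0,0,0,-0.18,0.3, 0,0,0,0,0,-0.38,0.3, 0,0,0,0.06,0.06,-0.55,0.3, 0,0,0,0.16,0.16,-0.7,0.3, 0,0,-0.02,0.26,0.3,-0.78,0.3, 0,0,-0.05,0.31,0.44,-0.78,0.3, 0,0,-0.08,0.32,0.58,-0.78,0.3, 0,0,-0.11,0.32,0.7,-0.78,0.3, 0,0,-0.14,0.32,0.8,-0.78,0.3, 0,0,-0.16,0.32,0.85,-0.78,0.3,0,0,-0.16,0.32,0.85,-0.78,0.3]' 40
python3 - <<'E'
from h import *
st();sh((.49,.25,.225),(.5723,.2879,.2));plan((.5723,.2879,.2),122.1)
E
```

```text
clock: 13.05
tcp_pos: [0.4789, 0.1017, 0.2236]
orientation: [-0.877, 3.014, 0.002]
contact_force: [0.5, -0.2, -0.8]
grip_width: 0.0319
t 13.05 tcp [0.4789 0.1017 0.2236] yang 122.46 tilt [0.0019 0.0019] F [ 0.5 -0.2 -0.8] w 0.0319 q [-0.3   0.15 -0.04  1.96  0.01  1.02  1.79]
(0.49, 0.25, 0.225) [-0.445  0.596 -0.005]
(0.5723, 0.2879, 0.2) [-0.894  0.535  0.121]
turn [0.0002 0.0008 0.002 ] shift [-0.8935  0.5349  0.1208] min rows 4.193355918988881 0.04550937904772068 yaw 122.1
```

```bash
python3 -m jog '[0,0,0.002,-0.08,0.11,0,0.3, 0,0,0.002,-0.2,0.27,0,0.3, 0,0,0.002,-0.32,0.43,0,0.3, 0,0,0.002,-0.43,0.57,0,0.3, 0,0,0.002,-0.52,0.585,0,0.3, 0,0,0.002,-0.65,0.565,0,0.3, 0,0,0.002,-0.77,0.55,0,0.3, 0,0,0.002,-0.86,0.54,0.05,0.3, 0,0,0.002,-0.893,0.535,0.12,0.3, 0,0,0.002,-0.893,0.535,0.12,0.3,0,0,0.002,-0.893,0.535,0.12,0.3]' 40
python3 - <<'E'
from h import *
st();shot("wrist","w11");shot("scene","s11");st();plan((.5723,.2879,.0275),122.1)
t=cv2.imread("pics/s11.png");cv2.imwrite("pics/s11c.png",cv2.resize(t[60:240,190:390],None,fx=3.5,fy=3.3,interpolation=cv2.INTER_CUBIC))
E
```

```text
clock: 14.15
tcp_pos: [0.5712, 0.2867, 0.199]
orientation: [0.867, -3.019, -0.001]
contact_force: [0.5, -0.0, -0.4]
grip_width: 0.0318
t 14.15 tcp [0.5712 0.2867 0.199 ] yang 122.04 tilt [-0.0005  0.0003] F [ 0.5 -0.  -0.4] w 0.0318 q [-0.48  0.43 -0.11  1.65  0.05  1.07  1.53]
t 14.25 tcp [0.5717 0.2874 0.2004] yang 122.07 tilt [0.0017 0.0017] F [-0.2  0.1 -0.9] w 0.0319 q [-0.48  0.43 -0.11  1.65  0.05  1.07  1.53]
turn [ 0.0002  0.0008 -0.0002] shift [-2.000e-03  2.000e-04  8.647e-01] min rows 3.4589975020496553 0.01651992018342468 yaw 122.1
```

View pics/w11.png

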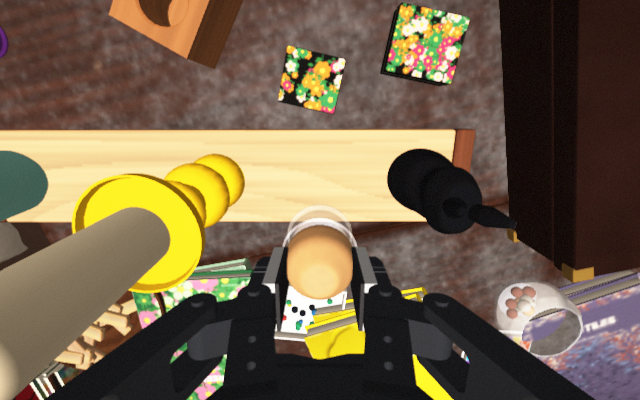

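View pics/s11c.png

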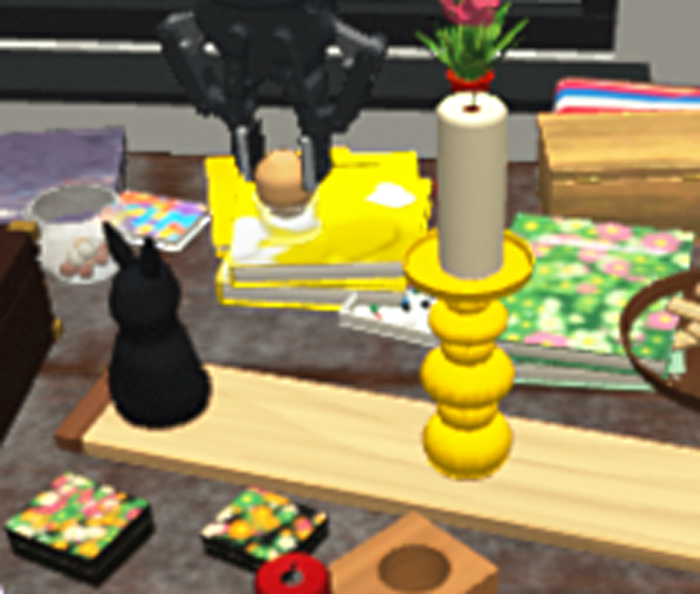

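Run:
```python
from h import *
C=wc("w11");t=cv2.imread("pics/w11.png").astype(int)
g=t.sum(2)
up=[];lo=[]
for c in range(60,450,6):
    col=g[:,c]; i=110+np.argmax(np.diff(col[110:150])); up.append((c,i+1))
for c in list(range(258,290,2))+list(range(355,400,3)):
    col=g[:,c]; i=205+np.argmin(np.diff(col[205:238])); lo.append((c,i+1))
U=np.array([plane(C,(c,y-.5),.018)[:2] for c,y in up]);L=np.array([plane(C,(c,y-.5),.018)[:2] for c,y in lo])
print(sorted(set(y for _,y in up)),sorted(set(y for _,y in lo)))
d=np.linalg.svd(U-np.median(U,0))[2][0];d*=np.sign(d[1]);print("board ang",np.degrees(np.arctan2(d[1],d[0])))
n=np.array([-d[1],d[0]]);a,b=np.median(U@n),np.median(L@n);print("width",a-b,"mid",(a+b)/2)
S=np.array([.6330,.1904]);print("stand off",S@n-(a+b)/2)
# cup centre relative
tgt=d*(S@d+.115)+n*(a+b)/2;print("egg target",tgt,"board ctr",d*(S@d)+n*(a+b)/2)
```

```text
[np.int64(130)] [np.int64(222)]
board ang 122.0830509346702
width 0.10924381587169985 mid -0.6370843267897957
stand off -0.00037390370746059887
egg target [0.57160118 0.2876385 ] board ctr [0.6326832 0.1902014]
```

Run:
```python
from h import *
st();sh((.5726,.2881,.1),(.5726,.2881,.0285))
```

```text
t 14.25 tcp [0.5717 0.2874 0.2004] yang 122.07 tilt [0.0017 0.0017] F [-0.2  0.1 -0.9] w 0.0319 q [-0.48  0.43 -0.11  1.65  0.05  1.07  1.53]
(0.5726, 0.2881, 0.1) [-0.005  0.     0.502]
(0.5726, 0.2881, 0.0285) [-0.004  0.     0.86 ]
```

```bash
python3 -m jog '[0,0,0,-0.005,0,0.15,0.3, 0,0,0,-0.005,0,0.32,0.3, 0,0,0,-0.005,0,0.48,0.3, 0,0,0,-0.005,0,0.62,0.3, 0,0,0,-0.005,0,0.73,0.3, 0,0,0,-0.005,0,0.8,0.3, 0,0,0,-0.005,0,0.83,0.3, 0,0,0,-0.005,0,0.85,0.3, 0,0,0,-0.005,0,0.85,0.3, 0,0,0,-0.005,0,0.85,0.3]' 40
python3 -c "
from h import *;st()"
```

```text
clock: 15.25
tcp_pos: [0.5735, 0.2885, 0.0316]
orientation: [-0.867, 3.016, 0.002]
contact_force: [0.3, -0.0, -0.4]
grip_width: 0.0319
t 15.25 tcp [0.5735 0.2885 0.0316] yang 122.06 tilt [0.0033 0.0026] F [ 0.3 -0.  -0.4] w 0.0319 q [-0.49  0.62 -0.1   1.76  0.08  0.76  1.5 ]
```

```bash
python3 -m jog '[0,0,0,0.004,0,0.008,0.3, 0,0,0,0.004,0,0.014,0.3, 0,0,0,0.004,0,0.018,0.3,0,0,0,0.004,0,0.018,0.3]' 40
python3 -m jog '[0,0,0,0,0,0.005,0.3, 0,0,0,0,0,0.01,0.3, 0,0,0,0,0,0.01,0.3]' 40
```

```text
clock: 15.65
tcp_pos: [0.5728, 0.2881, 0.0279]
orientation: [-0.867, 3.016, 0.002]
contact_force: [0.7, 0.9, -0.1]
grip_width: 0.0317
clock: 15.95
tcp_pos: [0.5732, 0.2883, 0.0269]
orientation: [-0.866, 3.015, 0.003]
contact_force: [-1.6, -0.9, 6.3]
grip_width: 0.0317
```

Contact at the expected height (about 6 N). I release and look.

```bash
python3 -m jog '[0,0,0,0,0,-0.004,0.5, 0,0,0,0,0,-0.004,0.6, 0,0,0,0,0,-0.004,0.7, 0,0,0,0,0,-0.004,0.75, 0,0,0,0,0,-0.004,0.75]' 40
python3 -m jog '[0,0,0,0,0,-0.1,0.75, 0,0,0,0,0,-0.3,0.75, 0,0,0,0,0,-0.5,0.75, 0,0,0,0,0,-0.7,0.75, 0,0,0,0,0,-0.85,0.75, 0,0,0,0,0,-0.85,0.75, 0,0,0,0,0,-0.85,0.75]'
python3 - <<'E'
from h import *
st();shot("wrist","w12");C=wc("w12")
S=cam("scene")
for z in(0.018,.046,.058): print(z,proj(C,(.5714,.2874,z)))
t=cv2.imread("pics/w12.png");cv2.imwrite("pics/w12c.png",cv2.resize(t[120:320,200:440],None,fx=3.2,fy=3,interpolation=cv2.INTER_CUBIC))
E
```

```text
clock: 16.45
tcp_pos: [0.5731, 0.2883, 0.0275]
orientation: [-0.866, 3.015, 0.003]
contact_force: [0.7, 0.2, 0.4]
grip_width: 0.0643
clock: 17.15
tcp_pos: [0.5727, 0.2879, 0.198]
orientation: [-0.866, 3.014, 0.003]
contact_force: [-0.0, -0.4, -0.9]
grip_width: 0.0641
t 17.15 tcp [0.5727 0.2879 0.198 ] yang 122.06 tilt [0.0048 0.0034] F [-0.  -0.4 -0.9] w 0.0641 q [-0.48  0.43 -0.11  1.65  0.05  1.06  1.53]
0.018 [319.7329387  174.92680114]
0.046 [319.7842662  180.45571046]
0.058 [319.80890694 183.10996784]
```

View pics/w12c.png

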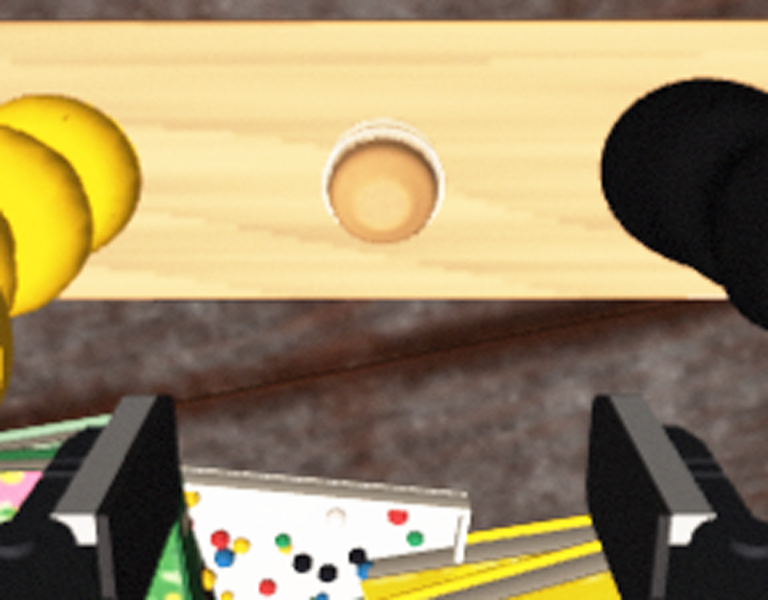

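Run:
```python
from h import *
C=wc("w12");n=np.array([-np.sin(np.radians(122.08)),np.cos(np.radians(122.08))])
for nm,px,z in(("edge near",(320,126.7),.018),("edge far",(320,219.5),.018),("foot near",(320,159.5),.018),("rim near? ",(319.8,165),.046),("egg far",(320,201),.058),("egg ctr",(320,183.3),.058)): print(nm,plane(C,px,z)[:2]@n,plane(C,px,z))
plan((.3980,.3037,.2),21.3);plan((.3980,.3037,.2),201.3)
```

```text
edge near -0.5824256539160969 [0.52520552 0.25873547 0.018     ]
edge far -0.6919401677335567 [0.61792998 0.31700742 0.018     ]
foot near -0.618835835287412 [0.55603353 0.27810909 0.018     ]
rim near?  -0.620061995816928 [0.55722558 0.27851604 0.046     ]
egg far -0.6561738542169008 [0.58770658 0.29788155 0.058     ]
egg ctr -0.63699252575453 [0.57146601 0.28767529 0.058     ]
turn [-0.0007  0.001  -0.4402] shift [ 0.694   0.5306 -0.0184] min rows 3.4953720107646506 9.224599612137869 yaw 201.3
turn [-0.0007  0.001  -0.4402] shift [ 0.694   0.5306 -0.0184] min rows 3.4953720107646506 9.224599612137869 yaw 201.3
```

Run:
```python
import cv2
s=cv2.imread("pics/scene0.png");cv2.imwrite("pics/q1.png",cv2.convertScaleAbs(cv2.resize(s[110:290,60:240],None,fx=3.3,fy=3.3,interpolation=cv2.INTER_CUBIC),alpha=1.8,beta=20))
s=cv2.imread("pics/top0.png");cv2.imwrite("pics/q2.png",cv2.convertScaleAbs(cv2.resize(s[230:390,130:310],None,fx=3.3,fy=3.3,interpolation=cv2.INTER_CUBIC),alpha=1.8,beta=20))
```

```text
(no output)
```

View pics/q1.png

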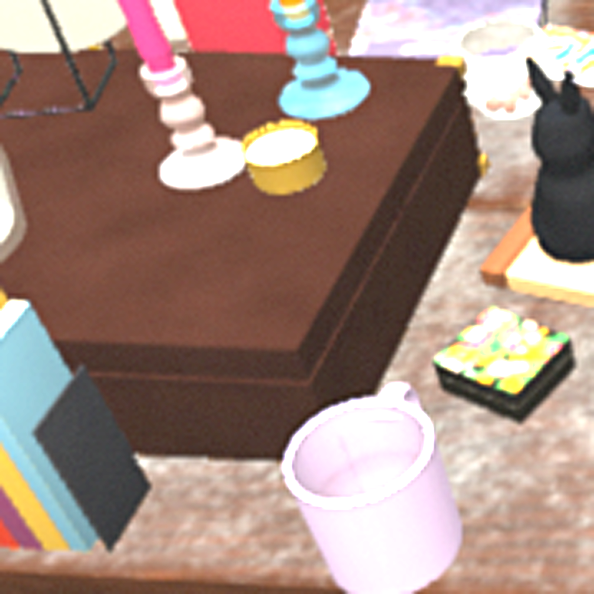

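View pics/q2.png

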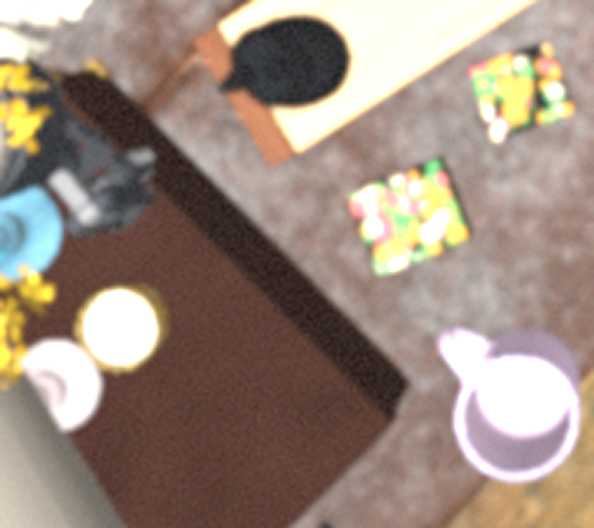

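Run:
```python
from h import *
T=cam("top");S=cam("scene")
print("case top corner",two(T,(130+392/3.3,230+417/3.3),S,(60+300/3.3,110+350/3.3)))
print("bottom corner",plane(T,(130+408/3.3,230+382/3.3),0), "back bottom", plane(T,(130+150/3.3,230+110/3.3),0))
print("mug rim",two(T,(130+517/3.3,230+405/3.3),S,(60+360/3.3,110+450/3.3)))
st()
```

```text
case top corner (array([0.27879087, 0.30245263, 0.10633245]), np.float64(0.0008846354971958658))
bottom corner [0.27237978 0.30829973 0.        ] back bottom [0.4727672  0.49950275 0.        ]
mug rim (array([0.27727495, 0.22292631, 0.08570736]), np.float64(0.00470471955896099))
t 17.2 tcp [0.572  0.2875 0.1967] yang 122.06 tilt [0.0027 0.0021] F [-1.1 -0.5 -0.6] w 0.0644 q [-0.48  0.43 -0.11  1.65  0.05  1.06  1.53]
```

Run:
```python
from h import *
sh((.3980,.3037,.22));plan((.3980,.3037,.22),21.3)
o=r.get_obs();R0=R.from_rotvec(o["orientation"]);a=np.radians(21.3);y=np.array([np.cos(a),np.sin(a),0]);z=np.array([0,0,-1.]);x=np.cross(y,z);print((R0.inv()*R.from_matrix(np.stack([x,y,z],1))).as_rotvec()/np.pi)
```

```text
(0.398, 0.3037, 0.22) [ 0.694  0.531 -0.118]
turn [-0.0007  0.001  -0.4402] shift [ 0.6937  0.5307 -0.1184] min rows 3.525571562126778 9.224599612137869 yaw 201.3
[0.00102245 0.00068767 0.55978211]
```

```bash
python3 -m jog '[0,0,0.045,0.03,0.02,-0.1,1, 0,0,0.09,0.1,0.07,-0.118,1, 0,0,0.135,0.2,0.15,-0.118,1, 0,0,0.18,0.3,0.23,-0.118,1, 0,0,0.225,0.4,0.3,-0.118,1, 0,0,0.27,0.5,0.38,-0.118,1, 0,0,0.315,0.6,0.46,-0.118,1, 0,0,0.36,0.66,0.5,-0.118,1, 0,0,0.405,0.69,0.53,-0.118,1, 0,0,0.45,0.694,0.531,-0.118,1, 0,0,0.495,0.694,0.531,-0.118,1, 0,0,0.54,0.694,0.531,-0.118,1]'
python3 -m jog '[0,0,0.01,0,0,0,1, 0,0,0.02,0,0,0,1, 0,0,0.02,0,0,0,1,0,0,0.02,0,0,0,1]'
python3 - <<'E'
from h import *
st();shot("wrist","w13");st();C=wc("w13");print(proj(C,(.398,.3037,.03)))
E
```

```text
clock: 18.4
tcp_pos: [0.397, 0.303, 0.2182]
orientation: [1.698, 2.642, 0.0]
contact_force: [-0.1, 0.0, 0.1]
grip_width: 0.0854
clock: 18.8
tcp_pos: [0.3965, 0.3025, 0.2172]
orientation: [1.779, 2.589, -0.003]
contact_force: [-0.6, -0.2, 1.4]
grip_width: 0.0854
t 18.8 tcp [0.3965 0.3025 0.2172] yang 20.99 tilt [-0.0009 -0.0018] F [-0.6 -0.2  1.4] w 0.0854 q [-0.85  0.17  0.08  1.96 -0.02  1.01 -0.39]
t 18.85 tcp [0.3966 0.3027 0.2174] yang 20.99 tilt [-0.0006 -0.0014] F [ 1.1 -0.4  0.4] w 0.0854 q [-0.85  0.17  0.08  1.96 -0.02  1.01 -0.39]
[320.97860549 174.6874589 ]
```

View pics/w13.png

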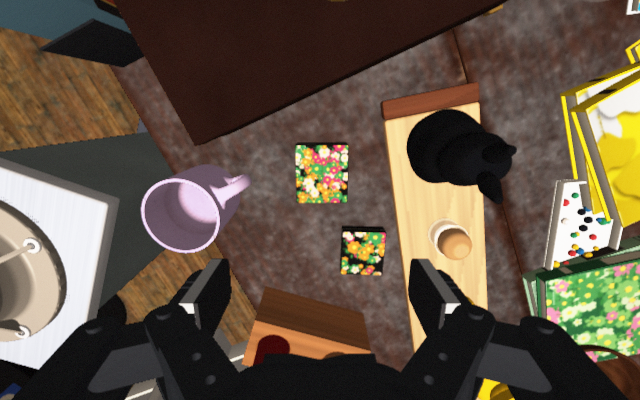

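Run:
```python
import cv2
t=cv2.imread("pics/w13.png");cv2.imwrite("pics/w13c.png",cv2.resize(t[130:290,280:400],None,fx=4,fy=3.75,interpolation=cv2.INTER_CUBIC))
```

View pics/w13c.png

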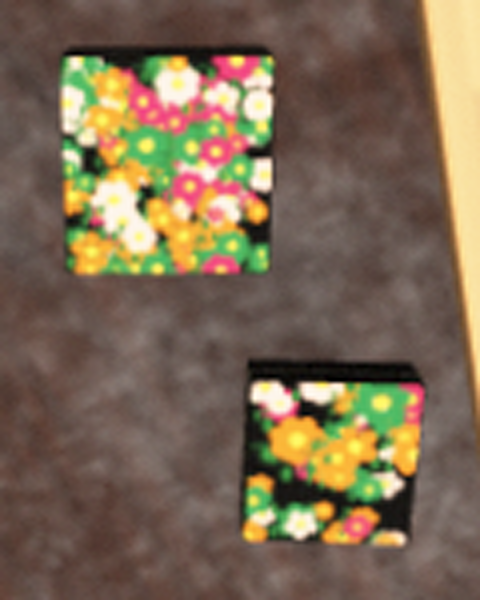

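Run:
```python
from h import *
C=wc("w13")
for L,z in(([(63,55),(273,57),(271,274),(65,273)],.03),([(248,381),(425,385),(412,545),(243,541)],.022)):
    Q=np.array([plane(C,(p[0]/4+280,p[1]/3.75+130),z)[:2] for p in L]);e=np.diff(np.vstack([Q,Q[:1]]),axis=0)
    print("box",Q.mean(0),np.linalg.norm(e,axis=1),np.degrees(np.arctan2(e[:,1],e[:,0])))
```

```text
box [0.39916292 0.30404682] [0.06038383 0.06968404 0.06273192 0.0699709 ] [  20.48230162  -67.84083765 -159.22906007  110.22996472]
box [0.4883036  0.22318253] [0.05684554 0.06189535 0.05682908 0.06177401] [  19.60621748  -69.26283076 -160.51647605  110.7547834 ]
```

Run:
```python
from h import *
plan((.399,.304,.1),21);plan((.399,.304,.003),21)
```

```text
turn [-0.0003  0.0004 -0.0001] shift [0.0027 0.014  0.5872] min rows 2.349621922832751 0.010238784453447648 yaw 21
turn [-0.0003  0.0004 -0.0001] shift [0.0032 0.0145 1.0722] min rows 4.289338441667987 0.010238784453447648 yaw 21
```

```bash
python3 -m jog '[0,0,0,0.003,0.014,0.2,1, 0,0,0,0.003,0.014,0.4,1, 0,0,0,0.003,0.014,0.58,1, 0,0,0,0.003,0.014,0.74,1, 0,0,0,0.003,0.014,0.85,1, 0,0,0,0.003,0.014,0.93,1, 0,0,0,0.003,0.014,0.98,1, 0,0,0,0.003,0.014,1,1, 0,0,0,0.003,0.014,1,1, 0,0,0,0.003,0.014,1,1]' 30
python3 - <<'E'
from h import *
st();plan((.399,.304,.003),21);shot("scene","s14")
t=cv2.imread("pics/s14.png");cv2.imwrite("pics/s14c.png",cv2.resize(t[110:290,140:320],None,fx=3.3,fy=3.3,interpolation=cv2.INTER_CUBIC))
E
```

```text
clock: 19.85
tcp_pos: [0.3994, 0.3044, 0.0181]
orientation: [1.779, 2.588, -0.0]
contact_force: [0.6, -0.1, 0.7]
grip_width: 0.0856
t 19.85 tcp [0.3994 0.3044 0.0181] yang 20.99 tilt [ 0.0003 -0.0005] F [ 0.6 -0.1  0.7] w 0.0856 q [-0.82  0.47  0.06  2.11 -0.05  0.56 -0.36]
turn [ 0.      0.0002 -0.0001] shift [-0.0009 -0.0025  0.0757] min rows 0.30292303344867 0.004307943372617525 yaw 21
```

View pics/s14c.png

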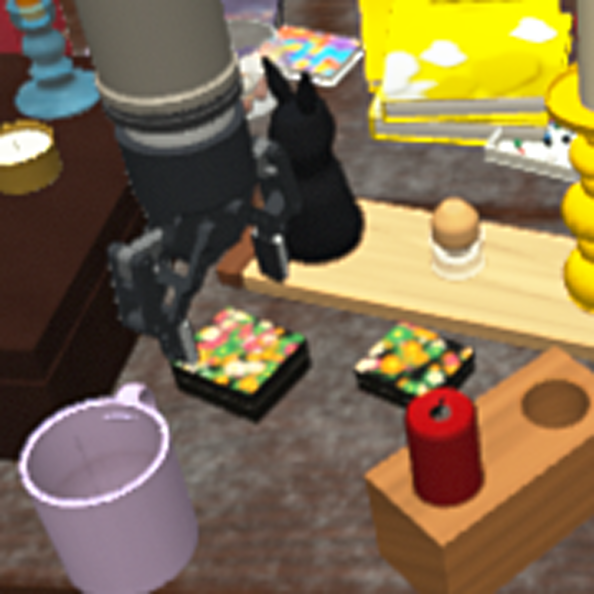

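```bash
python3 -m jog '[0,0,0,-0.001,-0.0025,0.04,1, 0,0,0,-0.001,-0.0025,0.075,1, 0,0,0,-0.001,-0.0025,0.08,1, 0,0,0,-0.001,-0.0025,0.08,1]' 30
python3 -m jog '[0,0,0,0,0,0,0.85, 0,0,0,0,0,0,0.75, 0,0,0,0,0,0,0.65, 0,0,0,0,0,0,0.65, 0,0,0,0,0,0,0.65, 0,0,0,0,0,0,0.65]' 30
python3 - <<'E'
from h import *
st();shot("scene","s15")
t=cv2.imread("pics/s15.png");cv2.imwrite("pics/s15c.png",cv2.resize(t[170:290,140:320],None,fx=4,fy=4,interpolation=cv2.INTER_CUBIC))
E
```

```text
clock: 20.3
tcp_pos: [0.3988, 0.3038, 0.0018]
orientation: [1.779, 2.589, -0.002]
contact_force: [-0.1, -0.4, 0.4]
grip_width: 0.0855
clock: 20.9
tcp_pos: [0.3988, 0.3038, 0.0019]
orientation: [1.779, 2.589, -0.001]
contact_force: [0.3, 0.9, -0.2]
grip_width: 0.0557
t 20.9 tcp [0.3988 0.3038 0.0019] yang 20.99 tilt [-0.     -0.0009] F [ 0.3  0.9 -0.2] w 0.0557 q [-0.82  0.5   0.05  2.12 -0.05  0.53 -0.36]
```

View pics/s15c.png

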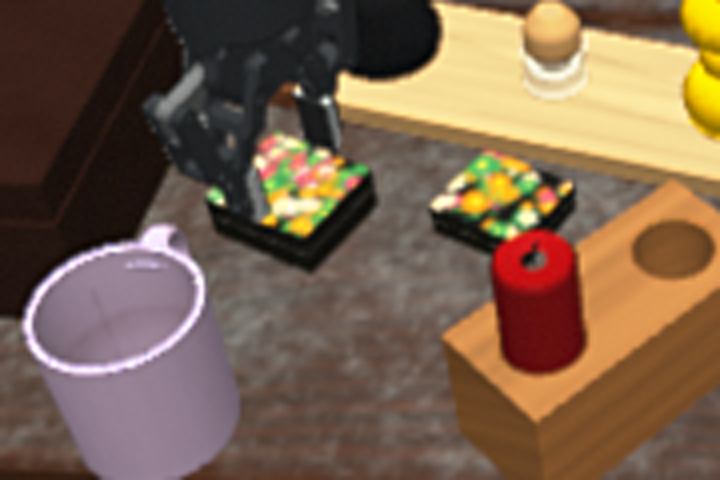

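Run:
```python
from h import *
st();shot("wrist","w15");C=wc("w15")
# lid outline prediction at z=.03
a=np.radians(21);ux=np.array([np.cos(a),np.sin(a)]);uy=np.array([-np.sin(a),np.cos(a)])
for z in(.03,.0):
  print(z,[tuple(proj(C,np.append(np.array([.399,.304])+sx*.0315*ux+sy*.0355*uy,z)).round(0)) for sx,sy in((-1,-1),(1,-1),(1,1),(-1,1))])
```

```text
t 20.95 tcp [0.3988 0.3038 0.0019] yang 20.99 tilt [-0.0001 -0.0009] F [ 0.3 -0.4 -0.7] w 0.0556 q [-0.82  0.5   0.05  2.12 -0.05  0.53 -0.36]
0.03 [(np.float64(262.0), np.float64(320.0)), (np.float64(377.0), np.float64(321.0)), (np.float64(385.0), np.float64(196.0)), (np.float64(254.0), np.float64(196.0))]
0.0 [(np.float64(270.0), np.float64(290.0)), (np.float64(368.0), np.float64(290.0)), (np.float64(374.0), np.float64(182.0)), (np.float64(264.0), np.float64(181.0))]
```

View pics/w15.png

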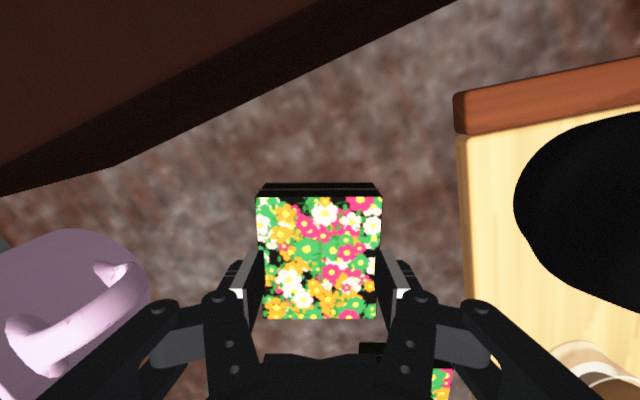

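The wrist view shows the pads flush on both sides of the lid at columns 260 and 380, so the box is between the fingers. I close with a lower target so that the force comes on.

```bash
python3 -m jog '[0,0,0,0,0,0,0.4, 0,0,0,0,0,0,0.4, 0,0,0,0,0,0,0.4, 0,0,0,0,0,0,0.4, 0,0,0,0,0,0,0.4]' 40
python3 -m jog '[0,0,0,0,0,-0.03,0.4, 0,0,0,0,0,-0.08,0.4, 0,0,0,0,0,-0.15,0.4, 0,0,0,0,0,-0.25,0.4, 0,0,0,0,0,-0.25,0.4,0,0,0,0,0,-0.25,0.4]' 40
python3 - <<'E'
from h import *
st();shot("wrist","w16");shot("scene","s16")
t=cv2.imread("pics/s16.png");cv2.imwrite("pics/s16c.png",cv2.resize(t[130:250,140:320],None,fx=4,fy=4,interpolation=cv2.INTER_CUBIC))
E
```

```text
clock: 21.5
tcp_pos: [0.3993, 0.3043, 0.0025]
orientation: [1.779, 2.588, 0.001]
contact_force: [-0.7, -0.3, 6.4]
grip_width: 0.0339
clock: 22.1
tcp_pos: [0.3996, 0.3046, 0.0532]
orientation: [1.779, 2.588, 0.003]
contact_force: [-0.5, -0.2, -0.3]
grip_width: 0.034
t 22.1 tcp [0.3996 0.3046 0.0532] yang 20.99 tilt [0.0018 0.001 ] F [-0.5 -0.2 -0.3] w 0.034 q [-0.83  0.41  0.07  2.1  -0.04  0.64 -0.37]
```

View pics/w16.png

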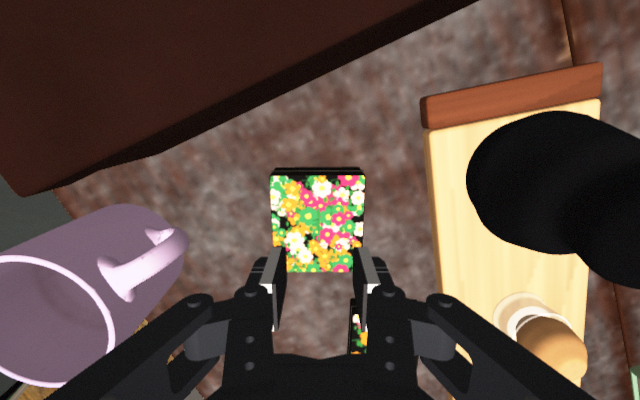

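View pics/s16c.png

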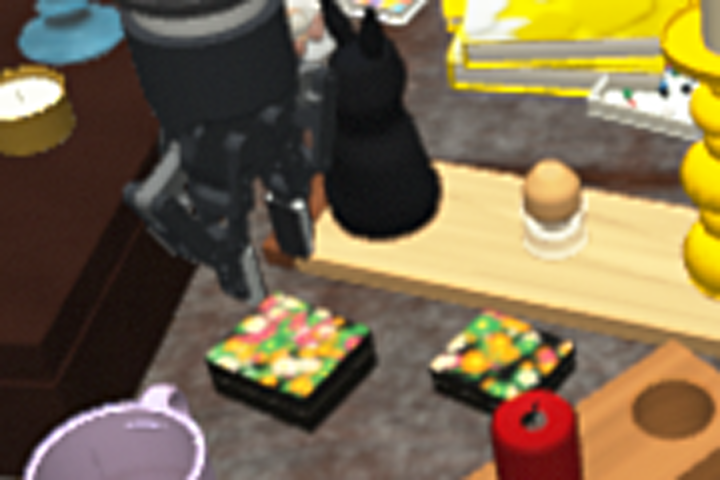

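The gripper closed on top of the lid and stopped at 34 mm. The contact at TCP z = 0.0025 means the pad tips sit about 28 mm behind the stated TCP. I need to go about 20 mm lower, so first I check whether the box moved.

```bash
python3 -m jog '[0,0,0,0,0,-0.1,1, 0,0,0,0,0,-0.2,1, 0,0,0,0,0,-0.3,1, 0,0,0,0,0,-0.3,1,0,0,0,0,0,-0.3,1]' 40
python3 - <<'E'
from h import *
st();shot("wrist","w17");C=wc("w17")
t=cv2.imread("pics/w17.png");cv2.imwrite("pics/w17c.png",cv2.resize(t[140:300,240:400],None,fx=4,fy=3.75,interpolation=cv2.INTER_CUBIC))
E
```

```text
clock: 22.7
tcp_pos: [0.3986, 0.3038, 0.1116]
orientation: [1.779, 2.589, -0.001]
contact_force: [-0.5, -0.3, 0.3]
grip_width: 0.085
t 22.7 tcp [0.3986 0.3038 0.1116] yang 20.99 tilt [-0.0001 -0.0009] F [-0.5 -0.3  0.3] w 0.085 q [-0.84  0.31  0.08  2.06 -0.03  0.77 -0.38]
```

View pics/w17c.png

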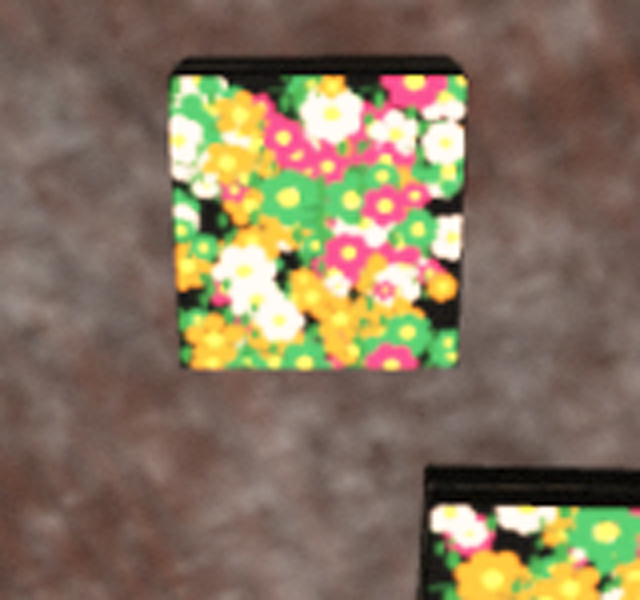

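Run:
```python
from h import *
C=wc("w17")
Q=np.array([plane(C,(p[0]/4+240,p[1]/3.75+140),.03)[:2] for p in [(168,75),(467,74),(461,368),(178,370)]]);e=np.diff(np.vstack([Q,Q[:1]]),axis=0)
print("box",Q.mean(0),np.linalg.norm(e,axis=1),np.degrees(np.arctan2(e[:,1],e[:,0])))
sh((.399,.304,.03),(.399,.304,-.018));
```

```text
box [0.39897263 0.30416149] [0.06139518 0.06987821 0.06292648 0.07018225] [  21.25631326  -67.96491067 -158.46316235  110.78217203]
(0.399, 0.304, 0.03) [0.002 0.005 0.406]
(0.399, 0.304, -0.018) [0.002 0.005 0.646]
```

```bash
python3 -m jog '[0,0,0,0.002,0.005,0.15,1, 0,0,0,0.002,0.005,0.3,1, 0,0,0,0.002,0.005,0.43,1, 0,0,0,0.002,0.005,0.52,1, 0,0,0,0.002,0.005,0.57,1, 0,0,0,0.002,0.005,0.6,1, 0,0,0,0.002,0.005,0.606,1, 0,0,0,0.002,0.005,0.606,1]' 40
python3 -m jog '[0,0,0,0,0,0.01,1, 0,0,0,0,0,0.025,1, 0,0,0,0,0,0.04,1, 0,0,0,0,0,0.04,1, 0,0,0,0,0,0.04,1]' 40
```

```text
clock: 23.55
tcp_pos: [0.3992, 0.3042, -0.0098]
orientation: [1.779, 2.589, -0.002]
contact_force: [0.1, 0.1, -0.5]
grip_width: 0.0851
clock: 24.05
tcp_pos: [0.3991, 0.3041, -0.0178]
orientation: [1.779, 2.589, -0.003]
contact_force: [-0.8, -0.7, -0.2]
grip_width: 0.0856
```

```bash
python3 -m jog '[0,0,0,0,0,0,0.85, 0,0,0,0,0,0,0.75, 0,0,0,0,0,0,0.65, 0,0,0,0,0,0,0.5, 0,0,0,0,0,0,0.5, 0,0,0,0,0,0,0.5, 0,0,0,0,0,0,0.5]' 40
python3 - <<'E'
from h import *
st();shot("scene","s18")
t=cv2.imread("pics/s18.png");cv2.imwrite("pics/s18c.png",cv2.resize(t[130:250,140:320],None,fx=4,fy=4,interpolation=cv2.INTER_CUBIC))
E
```

```text
clock: 24.75
tcp_pos: [0.3993, 0.3042, -0.0175]
orientation: [1.78, 2.589, -0.002]
contact_force: [-1.0, -0.8, 5.6]
grip_width: 0.0613
t 24.75 tcp [ 0.3993  0.3042 -0.0175] yang 20.99 tilt [-0.0005 -0.0013] F [-1.  -0.8  5.6] w 0.0613 q [-0.82  0.54  0.05  2.12 -0.06  0.49 -0.36]
```

View pics/s18c.png

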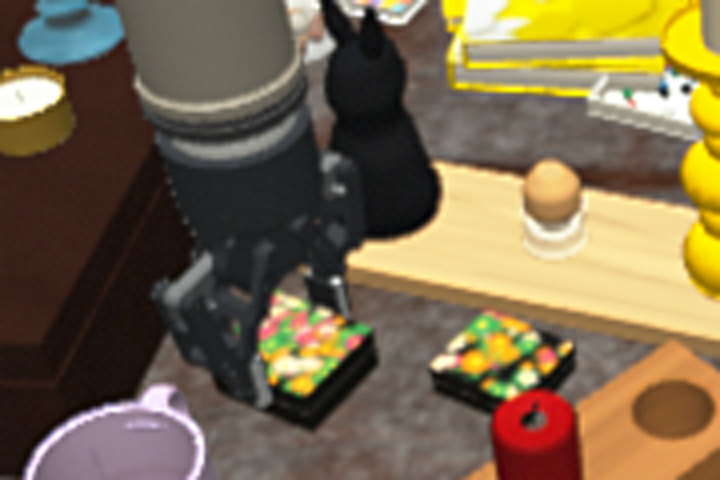

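Gripped at 61 mm, on the box sides. I lift, then carry it round on the robot's side.

```bash
python3 -m jog '[0,0,0,0,0,-0.05,0.4, 0,0,0,0,0,-0.15,0.4, 0,0,0,0,0,-0.3,0.4, 0,0,0,0,0,-0.48,0.4, 0,0,0,0,0,-0.66,0.4, 0,0,0,0,0,-0.84,0.4, 0,0,0,0,0,-1,0.4, 0,0,0,0,0,-1,0.4]' 50
python3 - <<'E'
from h import *
st();sh((.44,.20,.22),(.46,.1,.22),(.52,.03,.22));
E
```

```text
clock: 25.6
tcp_pos: [0.4016, 0.3064, 0.1873]
orientation: [1.779, 2.587, 0.011]
contact_force: [0.1, 0.6, -1.4]
grip_width: 0.0608
t 25.6 tcp [0.4016 0.3064 0.1873] yang 20.97 tilt [0.0056 0.0049] F [ 0.1  0.6 -1.4] w 0.0608 q [-0.85  0.21  0.09  1.98 -0.02  0.94 -0.39]
(0.44, 0.2, 0.22) [-0.565 -0.01  -0.165]
(0.46, 0.1, 0.22) [-1.068 -0.095 -0.167]
(0.52, 0.03, 0.22) [-1.502  0.059 -0.167]
```

```bash
python3 -m jog '[0,0,-0.04,-0.05,0,-0.08,0.4, 0,0,-0.08,-0.14,0,-0.16,0.4, 0,0,-0.12,-0.24,0,-0.165,0.4, 0,0,-0.16,-0.34,0,-0.165,0.4, 0,0,-0.2,-0.44,-0.01,-0.165,0.4, 0,0,-0.24,-0.54,-0.01,-0.165,0.4, 0,0,-0.28,-0.64,-0.02,-0.165,0.4, 0,0,-0.32,-0.74,-0.04,-0.165,0.4, 0,0,-0.36,-0.84,-0.06,-0.165,0.4, 0,0,-0.4,-0.92,-0.08,-0.165,0.4, 0,0,-0.44,-0.98,-0.09,-0.165,0.4, 0,0,-0.48,-1,-0.09,-0.165,0.4]' 50
python3 - <<'E'
from h import *
st();sh((.53,.03,.22),(.62,.045,.2),(.6938,.0928,.19));plan((.6938,.0928,.19),122.08)
E
```

```text
clock: 26.8
tcp_pos: [0.4556, 0.1111, 0.219]
orientation: [-0.478, 3.1, 0.005]
contact_force: [0.6, -0.3, -0.6]
grip_width: 0.0605
t 26.8 tcp [0.4556 0.1111 0.219 ] yang 107.54 tilt [0.0043 0.0039] F [ 0.6 -0.3 -0.6] w 0.0605 q [-0.46  0.11  0.1   2.02 -0.02  1.    1.52]
(0.53, 0.03, 0.22) [-0.233 -0.499 -0.005]
(0.62, 0.045, 0.2) [-0.684 -0.563  0.097]
(0.6938, 0.0928, 0.19) [-1.107 -0.446  0.15 ]
turn [ 0.0006  0.0018 -0.0808] shift [-1.1073 -0.4462  0.1497] min rows 4.812747522836173 1.6936250525707348 yaw 122.08
```

```bash
python3 -m jog '[0,0,-0.02,-0.05,-0.1,0,0.4, 0,0,-0.05,-0.11,-0.23,0,0.4, 0,0,-0.08,-0.17,-0.36,0,0.4, 0,0,-0.081,-0.23,-0.48,0,0.4, 0,0.001,-0.081,-0.33,-0.54,0.02,0.4, 0,0.001,-0.081,-0.45,-0.56,0.05,0.4, 0,0.001,-0.081,-0.57,-0.565,0.08,0.4, 0,0.001,-0.081,-0.68,-0.563,0.097,0.4, 0,0.001,-0.081,-0.78,-0.535,0.097,0.4, 0,0.001,-0.081,-0.87,-0.51,0.097,0.4,  0,0.001,-0.081,-0.95,-0.49,0.097,0.4, 0,0.001,-0.081,-0.97,-0.483,0.097,0.4]' 50
python3 - <<'E'
from h import *
st();shot("scene","s19");shot("wrist","w19");sh((.6938,.0928,.19));plan((.6938,.0928,.19),122.08)
t=cv2.imread("pics/s19.png");cv2.imwrite("pics/s19c.png",cv2.resize(t[40:260,280:480],None,fx=3.5,fy=2.7,interpolation=cv2.INTER_CUBIC))
E
```

```text
clock: 28.0
tcp_pos: [0.6701, 0.0788, 0.1991]
orientation: [-0.871, 3.017, 0.004]
contact_force: [0.2, -0.1, -0.3]
grip_width: 0.0609
t 28.0 tcp [0.6701 0.0788 0.1991] yang 122.2 tilt [0.0002 0.0028] F [ 0.2 -0.1 -0.3] w 0.0609 q [-0.31  0.48  0.15  1.57 -0.08  1.09  1.99]
(0.6938, 0.0928, 0.19) [-0.144 -0.001  0.047]
turn [0.0006 0.0004 0.0004] shift [-0.1439 -0.0014  0.0473] min rows 0.6059649279609005 0.017264193658595477 yaw 122.08
```

View pics/s19c.png

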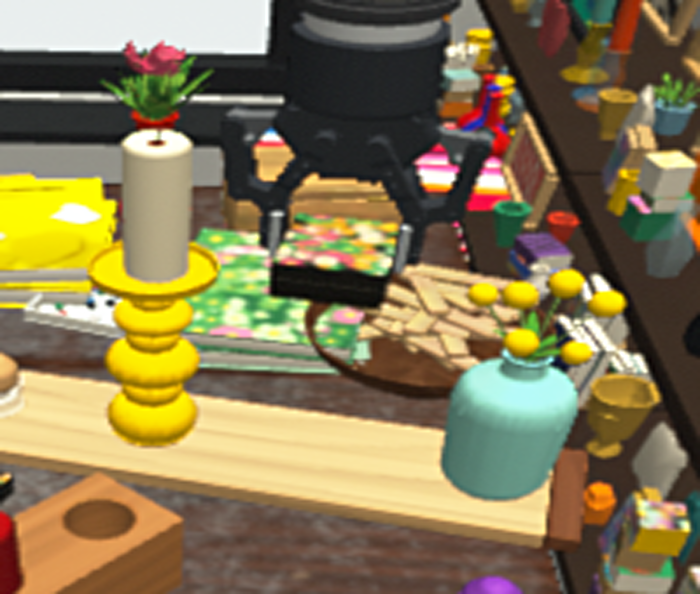

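View pics/w19.png

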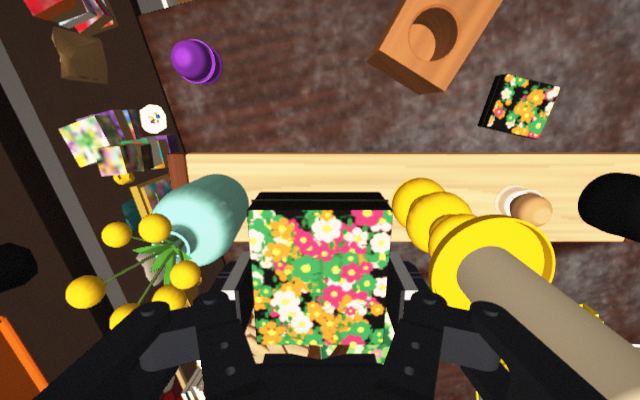

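Run:
```python
from h import *
C=wc("w19");d=np.load("pics/w19.npz");M=R.from_rotvec(d["w"]).as_matrix()
t=cv2.imread("pics/w19.png");cv2.imwrite("pics/w19c.png",cv2.resize(t[190:360,230:410],None,fx=4,fy=3.5,interpolation=cv2.INTER_CUBIC))
Q=np.array([plane(C,p,.2466) for p in((249,210),(391.5,210),(389,345),(253,344))])
print((M.T@(Q.mean(0)-d["p"])),np.linalg.norm(np.diff(Q,axis=0),axis=1))
# board edges
for c in(220,400,570): print(plane(C,(c,153),.018))
e=np.array([plane(C,(190,153.5),.018)[:2],plane(C,(620,153),.018)[:2]]);v=e[1]-e[0];print(np.degrees(np.arctan2(v[1],v[0])))
n=np.array([-np.sin(np.radians(122.08)),np.cos(np.radians(122.08))]);print("near edge",plane(C,(400,153),.018)[:2]@n,"far",plane(C,(600,240.5),.018)[:2]@n)
```

```text
[ 0.00067069  0.00027906 -0.04739155] [0.05978136 0.06943593 0.06618806]
[ 0.70697407 -0.03157787  0.018     ]
[0.59761488 0.14193113 0.018     ]
[0.4940497  0.30624739 0.018     ]
122.28861305903185
near edge -0.5817435170600873 far -0.689864431298996
```

View pics/w19c.png

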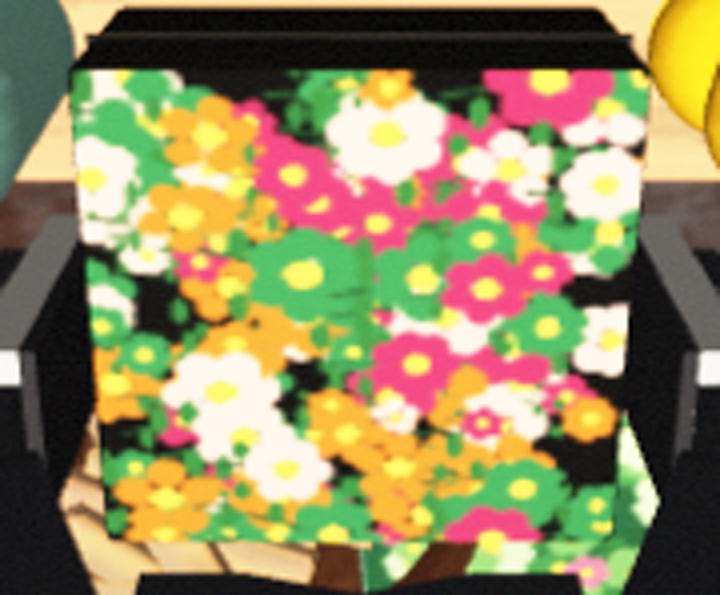

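```bash
python3 -m jog '[0,0,0.0004,-0.08,-0.001,0.02,0.4, 0,0,0.0004,-0.14,-0.001,0.1,0.4, 0,0,0.0004,-0.144,-0.001,0.25,0.4, 0,0,0.0004,-0.144,-0.001,0.4,0.4, 0,0,0.0004,-0.144,-0.001,0.55,0.4, 0,0,0.0004,-0.144,-0.001,0.7,0.4, 0,0,0.0004,-0.144,-0.001,0.82,0.4, 0,0,0.0004,-0.144,-0.001,0.9,0.4, 0,0,0.0004,-0.144,-0.001,0.94,0.4, 0,0,0.0004,-0.144,-0.001,0.96,0.4, 0,0,0.0004,-0.144,-0.001,0.965,0.4, 0,0,0.0004,-0.144,-0.001,0.965,0.4]' 50
python3 - <<'E'
from h import *
st();plan((.694,.093,.0005),122.08)
E
```

```text
clock: 29.3
tcp_pos: [0.6945, 0.0933, 0.0075]
orientation: [-0.867, 3.017, 0.003]
contact_force: [0.0, -0.6, -0.9]
grip_width: 0.0606
t 29.3 tcp [0.6945 0.0933 0.0075] yang 122.07 tilt [0.0016 0.0025] F [ 0.  -0.6 -0.9] w 0.0606 q [-0.3   0.73  0.12  1.63 -0.11  0.79  2.  ]
turn [ 0.0004  0.0009 -0.0001] shift [ 0.0031 -0.      0.0351] min rows 0.14112236889051674 0.01993895479299209 yaw 122.08
```

```bash
python3 -m jog '[0,0,0,0.003,0,0.01,0.4, 0,0,0,0.003,0,0.02,0.4, 0,0,0,0.003,0,0.028,0.4,0,0,0,0.003,0,0.028,0.4]' 50
python3 -m jog '[0,0,0,0,0,0.005,0.4, 0,0,0,0,0,0.01,0.4, 0,0,0,0,0,0.01,0.4]' 50
```

```text
clock: 29.7
tcp_pos: [0.6938, 0.093, 0.0017]
orientation: [-0.868, 3.018, 0.003]
contact_force: [-0.0, -0.8, -1.4]
grip_width: 0.0606
clock: 30.0
tcp_pos: [0.6939, 0.0931, 0.0007]
orientation: [-0.867, 3.017, 0.003]
contact_force: [-2.6, -0.5, 6.6]
grip_width: 0.0607
```

```bash
python3 -m jog '[0,0,0,0,0,-0.002,0.75, 0,0,0,0,0,-0.002,0.8, 0,0,0,0,0,-0.002,0.88, 0,0,0,0,0,-0.002,0.88, 0,0,0,0,0,-0.002,0.88]' 40
python3 -m jog '[0,0,0,0,0,-0.1,0.88, 0,0,0,0,0,-0.3,0.88, 0,0,0,0,0,-0.5,0.88, 0,0,0,0,0,-0.7,0.88, 0,0,0,0,0,-0.9,0.88, 0,0,0,0,0,-1,0.88, 0,0,0,0,0,-1,0.88, 0,0,0,0,0,-1,0.88]'
python3 - <<'E'
from h import *
st();shot("wrist","w20");C=wc("w20")
t=cv2.imread("pics/w20.png");cv2.imwrite("pics/w20c.png",cv2.resize(t[110:280,200:440],None,fx=3.2,fy=3.2,interpolation=cv2.INTER_CUBIC))
E
```

```text
clock: 30.5
tcp_pos: [0.6939, 0.0931, 0.001]
orientation: [-0.867, 3.018, 0.003]
contact_force: [0.4, -0.1, -0.2]
grip_width: 0.0751
clock: 31.3
tcp_pos: [0.6934, 0.0926, 0.2007]
orientation: [-0.867, 3.018, 0.004]
contact_force: [-0.5, -0.2, -0.9]
grip_width: 0.0747
t 31.3 tcp [0.6934 0.0926 0.2007] yang 122.08 tilt [0.0011 0.0027] F [-0.5 -0.2 -0.9] w 0.0747 q [-0.32  0.52  0.15  1.5  -0.09  1.12  1.98]
```

View pics/w20c.png

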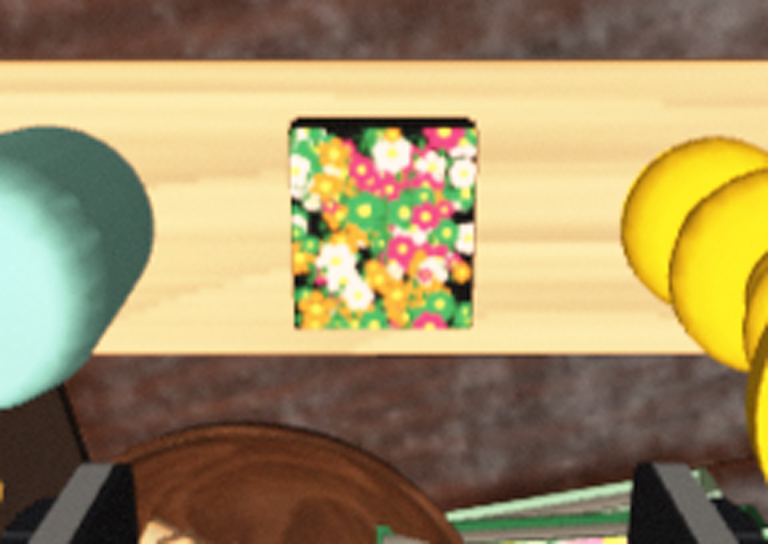

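Run:
```python
from h import *
C=wc("w20");f=lambda p,z:plane(C,(p[0]/3.2+200,p[1]/3.2+110),z)[:2]
a=np.radians(122.08);d=np.array([np.cos(a),np.sin(a)]);n=np.array([-d[1],d[0]])
Q=np.array([f(p,.048) for p in((290,128),(477,128),(473,329),(295,329))]);c=Q.mean(0)
e=np.diff(np.vstack([Q,Q[:1]]),axis=0);print(c,np.linalg.norm(e,axis=1),np.degrees(np.arctan2(e[:,1],e[:,0])))
m=(f((384,60),.018)@n+f((384,354),.018)@n)/2
print("off centre line",c@n-m,"mid",m,"along from stand",np.array([.6327,.1902])@d-c@d)
plan((.4883,.2232,.21),20.2)
st()
```

```text
[0.69342133 0.09331985] [0.06099221 0.06934322 0.06181866 0.0693145 ] [ 122.11104842   32.64253547  -57.9130225  -148.04040295]
off centre line 0.0003909869599880711 mid -0.6374944190806271 along from stand 0.11433653547346137
turn [ 0.0006  0.0006 -0.434 ] shift [ 0.5192  1.0968 -0.05  ] min rows 4.857899359888272 9.094174895860576 yaw 200.2
t 31.35 tcp [0.6928 0.0925 0.1995] yang 122.08 tilt [-0.001   0.0023] F [ 0.7 -0.2 -0.6] w 0.075 q [-0.32  0.52  0.15  1.5  -0.09  1.12  1.98]
```

```bash
python3 -m jog '[0,0,0,0.15,0.01,-0.05,0.88, 0,0,0,0.35,0.04,-0.05,0.88, 0,0,0.045,0.52,0.06,-0.05,1, 0,0,0.09,0.62,0.1,-0.05,1, 0,0,0.135,0.68,0.22,-0.05,1, 0,0,0.18,0.74,0.38,-0.05,1, 0,0,0.225,0.78,0.52,-0.05,1, 0,0,0.27,0.78,0.62,-0.05,1, 0,0,0.315,0.74,0.74,-0.05,1, 0,0,0.36,0.68,0.84,-0.05,1, 0,0,0.405,0.62,0.93,-0.05,1, 0,0,0.45,0.58,0.99,-0.05,1]'
python3 - <<'E'
from h import *
st();plan((.4875,.222,.16),20.2)
E
```

```text
clock: 32.55
tcp_pos: [0.488, 0.2001, 0.2082]
orientation: [-1.305, -2.854, 0.001]
contact_force: [-0.1, -0.4, 0.4]
grip_width: 0.0855
t 32.55 tcp [0.488  0.2001 0.2082] yang 40.86 tilt [-0.0036  0.0009] F [-0.1 -0.4  0.4] w 0.0855 q [-0.75  0.23  0.28  1.92 -0.08  1.01  0.29]
turn [-0.0008 -0.0008  0.1148] shift [0.0839 0.0702 0.2413] min rows 1.0597060377286034 2.404841423617365 yaw 20.2
```

```bash
python3 -m jog '[0,0,0.04,0.03,0.03,0.05,1, 0,0,0.08,0.07,0.06,0.15,1, 0,0,0.115,0.084,0.07,0.24,1, 0,0,0.115,0.084,0.07,0.24,1, 0,0,0.115,0.084,0.07,0.24,1]'
python3 - <<'E'
from h import *
st();shot("wrist","w21");st()
t=cv2.imread("pics/w21.png");cv2.imwrite("pics/w21c.png",cv2.resize(t[130:290,240:400],None,fx=4,fy=3.75,interpolation=cv2.INTER_CUBIC))
E
```

```text
clock: 33.05
tcp_pos: [0.4867, 0.2213, 0.1593]
orientation: [-1.792, -2.575, 0.006]
contact_force: [-0.7, -0.2, -0.4]
grip_width: 0.0857
t 33.05 tcp [0.4867 0.2213 0.1593] yang 20.32 tilt [-0.0057 -0.001 ] F [-0.7 -0.2 -0.4] w 0.0857 q [-0.81  0.31  0.32  1.95 -0.13  0.91 -0.07]
t 33.1 tcp [0.4874 0.2215 0.1602] yang 20.28 tilt [-0.0042  0.0001] F [-1.   1.   0.2] w 0.0854 q [-0.81  0.31  0.32  1.95 -0.12  0.91 -0.07]
```

View pics/w21c.png

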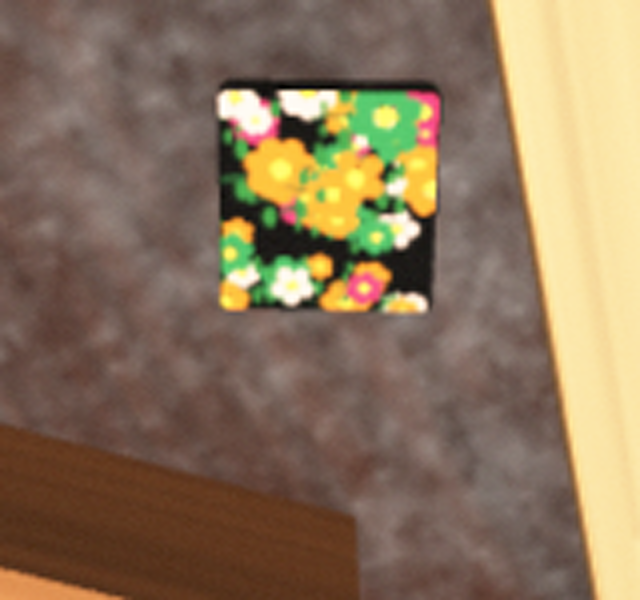

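Run:
```python
from h import *
C=wc("w21")
Q=np.array([plane(C,(p[0]/4+240,p[1]/3.75+130),.022)[:2] for p in [(218,90),(440,90),(431,312),(220,310)]]);e=np.diff(np.vstack([Q,Q[:1]]),axis=0);c=Q.mean(0)
print("box",c,np.linalg.norm(e,axis=1),np.degrees(np.arctan2(e[:,1],e[:,0])))
for x,y in((495,0),(540,250)): 
    b=plane(C,(x/4+240,y/3.75+130),.018)[:2];print("board edge pt",b,"in jaw axes",(b-c)@[np.cos(.353),np.sin(.353)],(b-c)@[-np.sin(.353),np.cos(.353)])
plan((*c,.03),20.2);plan((*c,-.02),20.2)
```

```text
box [0.48806181 0.22323004] [0.05539376 0.06241559 0.05582173 0.06189617] [  20.42377025  -70.11035828 -160.1150022   109.49125076]
board edge pt [0.50792877 0.28839357] in jaw axes 0.04116993452943419 0.054277237379652
board edge pt [0.54559009 0.22942381] in jaw axes 0.056122351625456 -0.014076489628029279
turn [-0.0012 -0.0005  0.0005] shift [0.0061 0.0087 0.6507] min rows 2.60334179859622 0.02947811301094191 yaw 20.2
turn [-0.0012 -0.0005  0.0005] shift [0.0058 0.0097 0.9007] min rows 3.6032653330541162 0.02947811301094191 yaw 20.2
```

```bash
python3 -m jog '[-0.001,0,0,0.006,0.004,0.15,0.79, -0.001,0,0,0.006,0.004,0.3,0.79, -0.001,0,0,0.006,0.004,0.45,0.79, -0.001,0,0,0.006,0.004,0.6,0.79, -0.001,0,0,0.006,0.004,0.7,0.79, -0.001,0,0,0.006,0.004,0.76,0.79, -0.001,0,0,0.006,0.004,0.79,0.79, -0.001,0,0,0.006,0.004,0.79,0.79, -0.001,0,0,0.006,0.004,0.79,0.79]' 40
python3 - <<'E'
from h import *
st();shot("wrist","w22");st();plan((.4878,.2230,-.02),20.2)
t=cv2.imread("pics/w22.png");cv2.imwrite("pics/w22c.png",cv2.resize(t[140:340,200:440],None,fx=3.2,fy=2.9,interpolation=cv2.INTER_CUBIC))
E
```

```text
clock: 34.0
tcp_pos: [0.4879, 0.2232, 0.0031]
orientation: [-1.795, -2.577, -0.003]
contact_force: [0.9, 0.8, 0.2]
grip_width: 0.0675
t 34.0 tcp [0.4879 0.2232 0.0031] yang 20.28 tilt [0.0002 0.0021] F [0.9 0.8 0.2] w 0.0675 q [-0.73  0.55  0.24  2.05 -0.23  0.57  0.03]
t 34.05 tcp [0.4879 0.2232 0.0032] yang 20.29 tilt [0.0004 0.0022] F [-0.4 -1.   1.1] w 0.0674 q [-0.73  0.55  0.24  2.05 -0.23  0.57  0.03]
turn [ 0.0004 -0.0006  0.0005] shift [-0.0011 -0.0012  0.116 ] min rows 0.4640450868515565 0.018203782646848944 yaw 20.2
```

View pics/w22c.png

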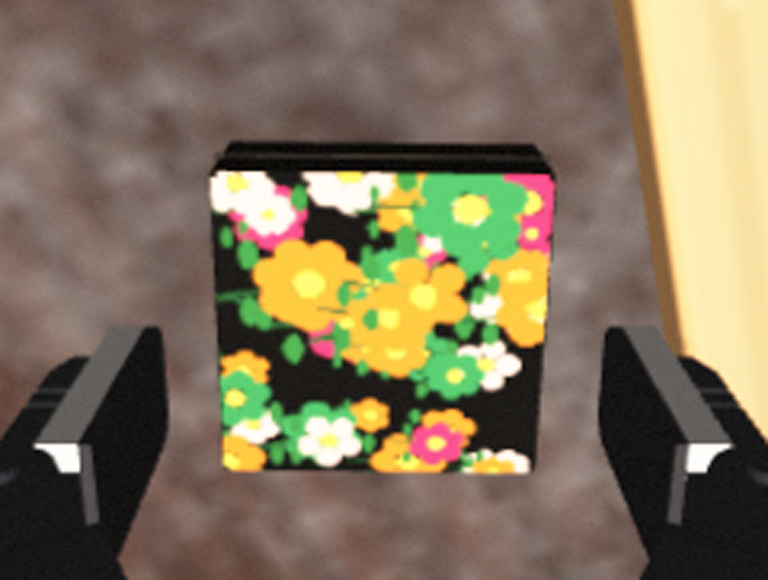

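Centred between the pads, with the board beside the right finger. I go down slowly while watching the force.

```bash
python3 -m jog '[0,0,0,-0.001,-0.001,0.02,0.79, 0,0,0,-0.001,-0.001,0.045,0.79, 0,0,0,-0.001,-0.001,0.065,0.79, 0,0,0,-0.001,-0.001,0.065,0.79]' 40
python3 -m jog '[0,0,0,0,0,0.015,0.79, 0,0,0,0,0,0.03,0.79, 0,0,0,0,0,0.045,0.79, 0,0,0,0,0,0.052,0.79, 0,0,0,0,0,0.052,0.79]' 40
```

```text
clock: 34.45
tcp_pos: [0.4873, 0.2228, -0.0104]
orientation: [-1.794, -2.577, -0.002]
contact_force: [0.2, -0.8, -0.2]
grip_width: 0.0675
clock: 34.95
tcp_pos: [0.4872, 0.2227, -0.0211]
orientation: [-1.794, -2.577, -0.001]
contact_force: [0.5, -0.6, 0.0]
grip_width: 0.0677
```

```bash
python3 -m jog '[0,0,0,0,0,0,0.7, 0,0,0,0,0,0,0.6, 0,0,0,0,0,0,0.45, 0,0,0,0,0,0,0.45, 0,0,0,0,0,0,0.45, 0,0,0,0,0,0,0.45]' 40
python3 - <<'E'
from h import *
st()
E
```

```text
clock: 35.55
tcp_pos: [0.4873, 0.2228, -0.0208]
orientation: [-1.795, -2.577, -0.001]
contact_force: [-1.1, -0.4, 5.6]
grip_width: 0.0549
t 35.55 tcp [ 0.4873  0.2228 -0.0208] yang 20.29 tilt [-0.0007  0.0016] F [-1.1 -0.4  5.6] w 0.0549 q [-0.72  0.59  0.22  2.05 -0.25  0.53  0.04]
```

```bash
python3 -m jog '[0,0,0,0,0,-0.05,0.4, 0,0,0,0,0,-0.15,0.4, 0,0,0,0,0,-0.3,0.4, 0,0,0,0,0,-0.48,0.4, 0,0,0,0,0,-0.66,0.4, 0,0,0,0,0,-0.84,0.4, 0,0,0,0,0,-1,0.4, 0,0,0,0,0,-1,0.4]' 50
python3 - <<'E'
from h import *
st();sh((.47,.12,.22),(.53,.03,.22));
E
```

```text
clock: 36.35
tcp_pos: [0.4901, 0.2236, 0.184]
orientation: [1.795, 2.577, 0.014]
contact_force: [-0.1, 1.0, -1.1]
grip_width: 0.0549
t 36.35 tcp [0.4901 0.2236 0.184 ] yang 20.27 tilt [0.0062 0.0065] F [-0.1  1.  -1.1] w 0.0549 q [-0.82  0.28  0.34  1.93 -0.12  0.95 -0.08]
(0.47, 0.12, 0.22) [-0.451 -0.272 -0.184]
(0.53, 0.03, 0.22) [-0.977 -0.147 -0.185]
```

```bash
python3 -m jog '[0,0,-0.04,-0.04,-0.03,-0.08,0.4, 0,0,-0.08,-0.12,-0.08,-0.16,0.4, 0,0,-0.12,-0.22,-0.14,-0.184,0.4, 0,0,-0.16,-0.32,-0.2,-0.184,0.4, 0,0,-0.2,-0.42,-0.25,-0.184,0.4, 0,0,-0.24,-0.5,-0.26,-0.184,0.4, 0,0,-0.28,-0.58,-0.25,-0.184,0.4, 0,0,-0.32,-0.66,-0.23,-0.184,0.4, 0,0,-0.36,-0.74,-0.2,-0.184,0.4, 0,0,-0.4,-0.82,-0.18,-0.184,0.4, 0,0,-0.44,-0.9,-0.16,-0.184,0.4, 0,0,-0.48,-0.96,-0.15,-0.184,0.4]' 50
python3 - <<'E'
from h import *
st();sh((.60,.035,.22),(.6734,.0807,.22));plan((.6734,.0807,.22),122.1)
E
```

```text
clock: 37.55
tcp_pos: [0.528, 0.0318, 0.219]
orientation: [-0.461, 3.102, 0.008]
contact_force: [-0.6, -0.2, -0.4]
grip_width: 0.0545
t 37.55 tcp [0.528  0.0318 0.219 ] yang 106.92 tilt [0.0049 0.0059] F [-0.6 -0.2 -0.4] w 0.0545 q [-0.41  0.22  0.28  1.91 -0.08  1.02  1.77]
(0.6, 0.035, 0.22) [-0.349 -0.089 -0.003]
(0.6734, 0.0807, 0.22) [-0.767  0.022 -0.   ]
turn [ 0.0011  0.0022 -0.0843] shift [-7.665e-01  2.240e-02 -1.000e-04] min rows 3.067459736758305 1.7678340114795679 yaw 122.1
```

```bash
python3 -m jog '[0,0,-0.03,-0.08,-0.02,0,0.4, 0,0.001,-0.06,-0.18,-0.045,0,0.4, 0,0.002,-0.084,-0.28,-0.07,0,0.4, 0.001,0.002,-0.084,-0.38,-0.08,0,0.4, 0.001,0.002,-0.084,-0.48,-0.055,0,0.4, 0.001,0.002,-0.084,-0.58,-0.03,0,0.4, 0.001,0.002,-0.084,-0.68,0,0,0.4, 0.001,0.002,-0.084,-0.75,0.02,0,0.4, 0.001,0.002,-0.084,-0.766,0.022,0,0.4, 0.001,0.002,-0.084,-0.766,0.022,0,0.4,0.001,0.002,-0.084,-0.766,0.022,0,0.4]' 50
python3 - <<'E'
from h import *
st();shot("wrist","w23");plan((.6936,.0931,.22),122.1)
t=cv2.imread("pics/w23.png");cv2.imwrite("pics/w23c.png",cv2.resize(t[140:360,210:430],None,fx=3.3,fy=2.7,interpolation=cv2.INTER_CUBIC))
E
```

```text
clock: 38.65
tcp_pos: [0.6725, 0.0797, 0.2196]
orientation: [0.866, -3.019, 0.0]
contact_force: [0.7, -0.3, -0.9]
grip_width: 0.0545
t 38.65 tcp [0.6725 0.0797 0.2196] yang 122.0 tilt [-0.0005 -0.0002] F [ 0.7 -0.3 -0.9] w 0.0545 q [-0.38  0.48  0.24  1.54 -0.12  1.14  2.02]
turn [ 0.     -0.     -0.0006] shift [-0.1248  0.0015 -0.0006] min rows 0.49922256079701205 0.013226255719796447 yaw 122.1
```

View pics/w23c.png

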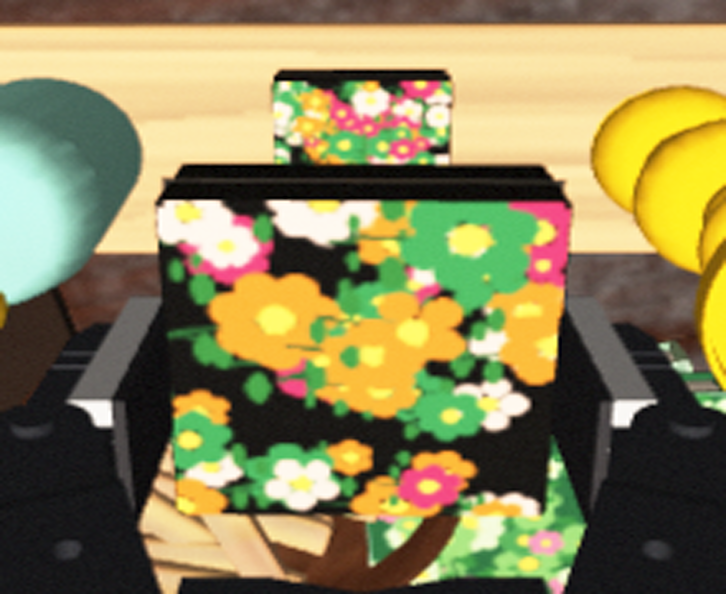

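Run:
```python
from h import *
C=wc("w23");d=np.load("pics/w23.npz");M=R.from_rotvec(d["w"]).as_matrix()
Q=np.array([plane(C,(p[0]/3.3+210,p[1]/2.7+140),.2624) for p in((157,200),(573,203),(545,513),(180,513))])
e=np.diff(np.vstack([Q,Q[:1]]),axis=0)
print((M.T@(Q.mean(0)-d["p"])),np.linalg.norm(e,axis=1),np.degrees(np.arctan2(e[:,1],e[:,0])))
sh((.6936,.0931,.22),(.6936,.0931,.032))
```

```text
[ 1.17267982e-03  6.99330313e-05 -4.27687481e-02] [0.05518199 0.06034766 0.05489101 0.06085106] [ 121.50284712   31.61016219  -57.9730006  -148.11457652]
(0.6936, 0.0931, 0.22) [-0.125  0.001 -0.001]
(0.6936, 0.0931, 0.032) [-0.125  0.001  0.939]
```

```bash
python3 -m jog '[0,0,-0.0005,-0.07,0.001,0.01,0.4, 0,0,-0.0005,-0.12,0.001,0.08,0.4, 0,0,-0.0005,-0.128,0.001,0.22,0.4, 0,0,-0.0005,-0.128,0.001,0.38,0.4, 0,0,-0.0005,-0.128,0.001,0.53,0.4, 0,0,-0.0005,-0.128,0.001,0.67,0.4, 0,0,-0.0005,-0.128,0.001,0.79,0.4, 0,0,-0.0005,-0.128,0.001,0.87,0.4, 0,0,-0.0005,-0.128,0.001,0.91,0.4, 0,0,-0.0005,-0.128,0.001,0.93,0.4, 0,0,-0.0005,-0.128,0.001,0.935,0.4, 0,0,-0.0005,-0.128,0.001,0.935,0.4]' 50
python3 - <<'E'
from h import *
st();plan((.6938,.0932,.0285),122.1)
E
```

```text
clock: 39.9
tcp_pos: [0.695, 0.0935, 0.0339]
orientation: [-0.868, 3.018, -0.0]
contact_force: [0.0, -0.5, -0.8]
grip_width: 0.0547
t 39.9 tcp [0.695  0.0935 0.0339] yang 122.08 tilt [0.0015 0.0004] F [ 0.  -0.5 -0.8] w 0.0547 q [-0.35  0.7   0.19  1.62 -0.17  0.83  2.04]
turn [-0.0002  0.0005 -0.0001] shift [0.006  0.0019 0.0269] min rows 0.11045965259503902 0.010997254458520508 yaw 122.1
```

```bash
python3 -m jog '[0,0,0,0.006,0.002,0.008,0.4, 0,0,0,0.006,0.002,0.017,0.4, 0,0,0,0.006,0.002,0.025,0.4,0,0,0,0.006,0.002,0.025,0.4]' 50
python3 -m jog '[0,0,0,0,0,0.004,0.4, 0,0,0,0,0,0.009,0.4, 0,0,0,0,0,0.009,0.4]' 50
```

```text
clock: 40.3
tcp_pos: [0.6936, 0.0932, 0.0287]
orientation: [-0.868, 3.018, 0.0]
contact_force: [-0.5, -1.4, -0.2]
grip_width: 0.0547
clock: 40.6
tcp_pos: [0.6938, 0.0933, 0.0274]
orientation: [-0.867, 3.018, 0.0]
contact_force: [-1.3, 0.0, 3.1]
grip_width: 0.0545
```

Contact at 0.0274, as expected. I release, rise and check.

```bash
python3 -m jog '[0,0,0,0,0,0,0.68, 0,0,0,0,0,0,0.75, 0,0,0,0,0,0,0.85, 0,0,0,0,0,0,0.85, 0,0,0,0,0,0,0.85]' 40
python3 -m jog '[0,0,0,0,0,-0.1,0.85, 0,0,0,0,0,-0.3,0.85, 0,0,0,0,0,-0.5,0.85, 0,0,0,0,0,-0.7,0.85, 0,0,0,0,0,-0.9,0.85, 0,0,0,0,0,-0.95,0.85, 0,0,0,0,0,-0.95,0.85, 0,0,0,0,0,-0.95,0.85]'
python3 - <<'E'
from h import *
st();shot("wrist","w24");C=wc("w24")
t=cv2.imread("pics/w24.png");cv2.imwrite("pics/w24c.png",cv2.resize(t[110:280,220:420],None,fx=3.5,fy=3.5,interpolation=cv2.INTER_CUBIC))
E
```

```text
clock: 41.1
tcp_pos: [0.6937, 0.0933, 0.0273]
orientation: [-0.868, 3.018, 0.0]
contact_force: [0.1, 0.3, -0.9]
grip_width: 0.0727
clock: 41.9
tcp_pos: [0.6926, 0.0932, 0.2159]
orientation: [0.868, -3.019, -0.0]
contact_force: [-0.0, -0.5, -1.5]
grip_width: 0.0726
t 41.9 tcp [0.6926 0.0932 0.2159] yang 122.08 tilt [-0.0006  0.0002] F [-0.  -0.5 -1.5] w 0.0726 q [-0.38  0.52  0.24  1.49 -0.13  1.15  2.01]
```

View pics/w24c.png

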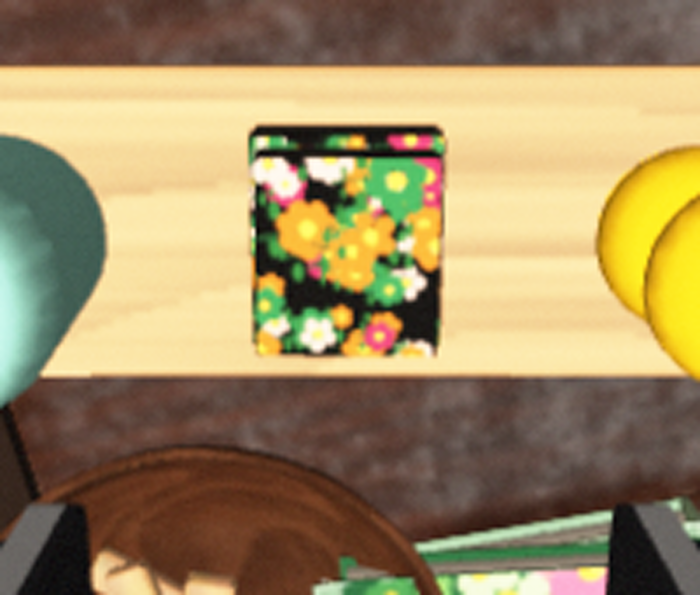

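```bash
python3 - <<'E'
from h import *
C=wc("w24");f=lambda p,z:plane(C,(p[0]/3.5+220,p[1]/3.5+110),z)[:2]
a=np.radians(122.08);d=np.array([np.cos(a),np.sin(a)]);n=np.array([-d[1],d[0]])
Q=np.array([f(p,.070) for p in((252,157),(444,157),(439,355),(255,354))]);c=Q.mean(0)
e=np.diff(np.vstack([Q,Q[:1]]),axis=0);print(c,np.linalg.norm(e,axis=1),np.degrees(np.arctan2(e[:,1],e[:,0])))
m=(f((350,66),.018)@n+f((350,377),.018)@n)/2;L=np.array([.6934,.0933])
print("off line",c@n-m,m,"rel large along",(c-L)@d,"across",(c-L)@n)
E
python3 -m jog '[0,0,0,0.15,0,-0.05,0.85, 0,0,0,0.35,0.02,-0.1,0.85, 0,0,0,0.55,0.03,-0.15,0.85, 0,0,0,0.75,0.05,-0.15,0.85, 0,0,0,0.95,0.06,-0.15,0.85, 0,0,0,1,0.06,-0.15,0.85, 0,0,0,1,0.06,-0.15,0.85]'
python3 - <<'E'
from h import *
st();shot("scene","s25");shot("top","t25");shot("wrist","w25")
t=cv2.imread("pics/s25.png");cv2.imwrite("pics/s25c.png",cv2.resize(t[80:260,190:470],None,fx=2.8,fy=2.8,interpolation=cv2.INTER_CUBIC))
t=cv2.imread("pics/t25.png");cv2.imwrite("pics/t25c.png",cv2.resize(t[100:320,180:440],None,fx=2.7,fy=2.7,interpolation=cv2.INTER_CUBIC))
E
```

```text
[0.69270808 0.09291621] [0.05632316 0.06128108 0.05708346 0.06094993] [ 122.12679743   32.20981615  -58.20922754 -148.50353195]
off line 0.001652679440489302 -0.6379374020897097 rel large along 4.229210799605223e-05 across 0.000790098276525317
clock: 42.65
tcp_pos: [0.5148, -0.0039, 0.2445]
orientation: [0.865, -3.016, -0.001]
contact_force: [0.2, 0.8, -0.5]
grip_width: 0.0727
t 42.65 tcp [ 0.5148 -0.0039  0.2445] yang 121.99 tilt [-0.0041 -0.0002] F [ 0.2  0.8 -0.5] w 0.0727 q [-0.35  0.17  0.27  1.9  -0.05  1.08  2.07]
```

View pics/s25c.png

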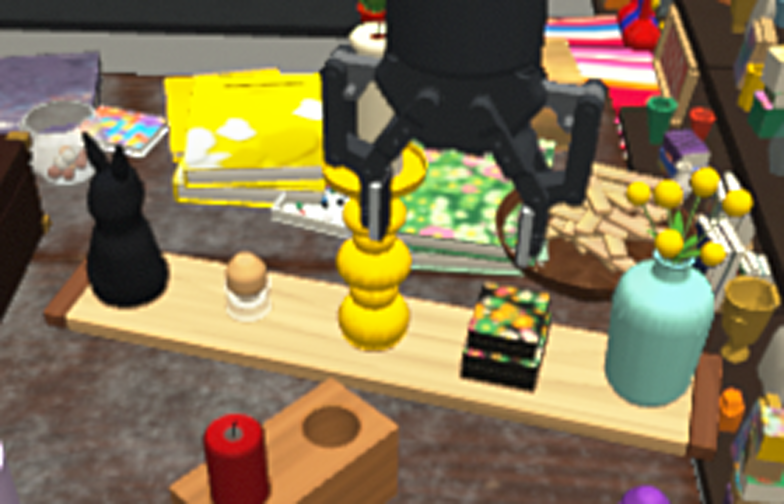

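View pics/t25c.png

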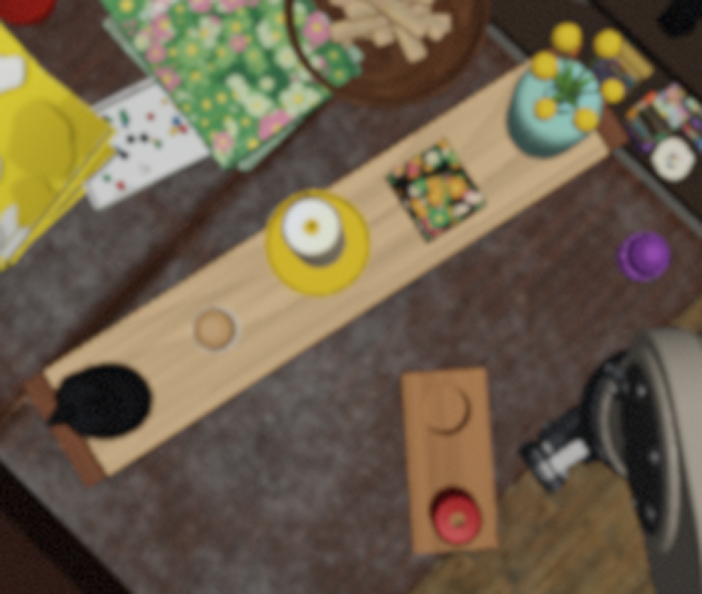

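Run:
```python
from h import *
T=cam("top");print("pred candle top",proj(T,(.633,.1903,.294)),"base",proj(T,(.633,.1903,.184)))
print("candle top xy",plane(T,(295.6,184.1),.294))
a=cv2.imread("pics/top0.png");b=cv2.imread("pics/t25.png")
for nm,(x0,y0,x1,y1) in dict(hare=(190,225,245,270),vase=(360,105,415,165),stand=(270,165,325,218)).items():
    g=cv2.absdiff(a,b)[y0:y1,x0:x1].max(2);print(nm,g.mean().round(2),(g>40).sum())
    s,_=cv2.phaseCorrelate(cv2.cvtColor(a,6)[y0:y1,x0:x1].astype(np.float32),cv2.cvtColor(b,6)[y0:y1,x0:x1].astype(np.float32));print(np.round(s,2))
a=cv2.imread("pics/scene0.png");b=cv2.imread("pics/s25.png")
for nm,(x0,y0,x1,y1) in dict(hare=(215,125,255,192),vase=(400,150,450,230),standfoot=(305,165,345,208)).items():
    g=cv2.absdiff(a,b)[y0:y1,x0:x1].max(2);print("sc",nm,g.mean().round(2),(g>40).sum())
```

```text
pred candle top [294.21491946 184.30886742] base [297.28389205 189.90866077]
candle top xy [0.63334409 0.18783141 0.294     ]
hare 2.66 0
[0.09 0.53]
vase 1.47 0
[0.03 0.02]
stand 22.82 483
[-0.07 -0.05]
sc hare 2.17 5
sc vase 0.97 0
sc standfoot 2.61 33
```

```bash
python3 -m jog '[0,0,0,0,0,0,0.85,0,0,0,0,0,0,0.85,0,0,0,0,0,0,0.85]'; python3 -c "
from bench import r
print(r.hand_in())"
```

```text
clock: 43.1
tcp_pos: [0.5178, -0.0014, 0.2446]
orientation: [0.871, -3.016, -0.0]
contact_force: [-0.3, -0.4, -0.9]
grip_width: 0.0727
the job is handed in; nothing more can be done
None
```

I dressed the board in the order asked and handed it in at 43 s, with the gripper clear of everything. The ivory candle is on the stand, the egg cup is between the hare and the stand, and the stacked boxes are between the stand and the vase. The red candle is still in its sleeve.

**Last checks:**
- **Egg cup:** within about 1 mm of the midpoint on the centre line.
- **Large box:** 114 mm from the stand, 0.4 mm off the centre line and square to within about 0.5°. Its 63 mm side lies along the board.
- **Small box:** within about 1 mm of the large box's centre and square to it. That picture put it 1.7 mm off the board's centre line.
- **Candle:** upright, but about 1.5–2.5 mm from the middle of the dish. The wrist view gave just under 2 mm and the top view about 2.5 mm, and I left it there.
- **Hare and vase:** no real change between the first and last pictures. One correlation gave a 0.5 px shift for the hare, which the pixel differences did not support.
- **Stand:** its foot area showed 33 changed pixels, and I put these down to the gripper in view and shadow rather than a shift.

**What went wrong:** my first grip on the large box closed on top of its lid, because the pad tips sit about 28 mm behind the stated TCP. It pressed the lid with about 6 N. I measured the box again, found it had not moved, and gripped lower. For the same reason the egg was held by the egg rather than by the cup, but it stayed upright.

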